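Turn out the courgette tarts and slide them onto the warmer

TASK

Turn out every courgette tart that is still in its tin: lower its loose-based tin over the black push-up block so that the base is pushed up through the ring and the tin drops to the block's foot, then take the tart from above; stand all three tarts, with any that is out of its tin already, on the marble serving slab while the slab is still on the bare steel half of the warming plate; lay every empty tin flat on the chopping board again, side by side. When all the tarts are on the slab, slide the loaded slab across the plate until it lies square on the dark glass, without lifting or tipping it. Keep the tarts upright and leave the salt and the oil alone.

Things in the scene. Friction and masses are not known exactly. Their poses are not given: they have to be found in the camera images.
- tin1: ring of a loose-based tart tin, plain aluminium, 68 mm across outside, 62 mm inside, 27 mm high, with an inward lip 3 mm thick at its bottom that leaves an opening of 51 mm; starts flat on the board with the tart of the same number in it; about 60 g. Origin: centre of its underside; z up through it. 2 or 3 tins are present, an absent one gives None; its tart is then there without it.
- tin2: ring of a loose-based tart tin, plain aluminium, 68 mm across outside, 62 mm inside, 27 mm high, with an inward lip 3 mm thick at its bottom that leaves an opening of 51 mm; starts flat on the board with the tart of the same number in it; about 60 g. Origin: centre of its underside; z up through it. 2 or 3 tins are present, an absent one gives None; its tart is then there without it.
- tin3: ring of a loose-based tart tin, plain aluminium, 68 mm across outside, 62 mm inside, 27 mm high, with an inward lip 3 mm thick at its bottom that leaves an opening of 51 mm; starts flat on the board with the tart of the same number in it; about 60 g. Origin: centre of its underside; z up through it. 2 or 3 tins are present, an absent one gives None; its tart is then there without it.
- tart1: round crisp courgette tart fixed on its thin loose steel base, one rigid piece, 59 mm across, 22 mm high, about 90 g, straight sides; starts inside tin1, resting on the tin's lip with its top 2 mm below the tin's rim. If that tin is absent the tart stands bare on the board. Out of its tin it can be gripped by its side anywhere over its height. Origin: centre of its underside; z up.
- tart2: round crisp courgette tart fixed on its thin loose steel base, one rigid piece, 59 mm across, 22 mm high, about 90 g, straight sides; starts inside tin2, resting on the tin's lip with its top 2 mm below the tin's rim. If that tin is absent the tart stands bare on the board. Out of its tin it can be gripped by its side anywhere over its height. Origin: centre of its underside; z up.
- tart3: round crisp courgette tart fixed on its thin loose steel base, one rigid piece, 59 mm across, 22 mm high, about 90 g, straight sides; starts inside tin3, resting on the tin's lip with its top 2 mm below the tin's rim. If that tin is absent the tart stands bare on the board. Out of its tin it can be gripped by its side anywhere over its height. Origin: centre of its underside; z up.
- pusher: black plastic push-up block fixed to the table: a round column 42 mm in diameter with a slightly bevelled top 55 mm above the table, standing on a round foot 90 mm in diameter and 8 mm high. A tin fits over the column with 4 mm to spare all round and comes to rest on the foot, the tart then stands free on the column. Origin: centre of its underside, on the table.
- board: wooden chopping board, fixed, 340 mm along its x, 140 mm along its y, 15 mm thick. The tins start on it in a row along its x, about 100 mm apart. Origin: centre of its underside, on the table.
- warmer: low buffet warming plate, fixed, 320 mm along its x, 300 mm along its y, flat top 40 mm above the table. Its half towards the robot (-x) is bare steel, its far half (+x) carries a dark glass field 150 mm (x) by 250 mm (y) flush with the top. Origin: centre of its underside, on the table.
- warm_zone (a point): centre of the dark glass field, on the top of the warming plate, 80 mm along the plate's +x from its centre; axes as the plate's.
- slab: loose pale marble serving slab, 120 mm along its x, 220 mm along its y, 12 mm thick, about 0.8 kg, starts on the bare steel half of the warming plate, its long side roughly along the plate's y. Too wide to grip: it is slid by pushing its edges with the fingers. Room for three tarts in a row along its y. Origin: centre of its underside.
- salt: salt drum, white with a blue band, 54 mm across, 90 mm high; bystander. Origin: centre of its underside.
- oil: amber oil bottle, 64 mm across, 140 mm high; bystander. Origin: centre of its underside.

How it is judged (in metres and radians):
On the way, in this order (a step that is already met when the one before it is completed fails the run):
1. a tart stands free on the push-up block, with its tin down on the block's foot (((horizontal distance between tart1 and pusher below 0.015 m and z of tart1 in the frame of pusher between 0.051 and 0.06 m and horizontal distance between tin1 and pusher below 0.02 m and z of tin1 in the frame of pusher below 0.014 m) or (horizontal distance between tart2 and pusher below 0.015 m and z of tart2 in the frame of pusher between 0.051 and 0.06 m and horizontal distance between tin2 and pusher below 0.02 m and z of tin2 in the frame of pusher below 0.014 m) or (horizontal distance between tart3 and pusher below 0.015 m and z of tart3 in the frame of pusher between 0.051 and 0.06 m and horizontal distance between tin3 and pusher below 0.02 m and z of tin3 in the frame of pusher below 0.014 m))), for 0.2 s.
2. all tarts stand on the slab, while the slab is still on the steel half (x of tart1 in the frame of slab between -0.033 and 0.033 m and y of tart1 in the frame of slab between -0.083 and 0.083 m and z of tart1 in the frame of slab between 0.008 and 0.016 m and angle between each of tart1, tart2, tart3's own z axis and vertical below 0.12 rad and x of tart2 in the frame of slab between -0.033 and 0.033 m and y of tart2 in the frame of slab between -0.083 and 0.083 m and z of tart2 in the frame of slab between 0.008 and 0.016 m and x of tart3 in the frame of slab between -0.033 and 0.033 m and y of tart3 in the frame of slab between -0.083 and 0.083 m and z of tart3 in the frame of slab between 0.008 and 0.016 m and contact force between each of tart1, tart2, tart3 and the fingers below 0.3 N and x of slab in the frame of warmer below -0.01 m), for 0.2 s.
3. the slab with all the tarts on it lies square on the dark glass (x of tart1 in the frame of slab between -0.033 and 0.033 m and y of tart1 in the frame of slab between -0.083 and 0.083 m and z of tart1 in the frame of slab between 0.008 and 0.016 m and angle between each of tart1, tart2, tart3's own z axis and vertical below 0.12 rad and x of tart2 in the frame of slab between -0.033 and 0.033 m and y of tart2 in the frame of slab between -0.083 and 0.083 m and z of tart2 in the frame of slab between 0.008 and 0.016 m and x of tart3 in the frame of slab between -0.033 and 0.033 m and y of tart3 in the frame of slab between -0.083 and 0.083 m and z of tart3 in the frame of slab between 0.008 and 0.016 m and x of slab in the frame of warm_zone between -0.02 and 0.02 m and y of slab in the frame of warm_zone between -0.02 and 0.02 m and angle between the x axis of slab and the x axis of warmer, either way round below 0.15 rad), for 0.2 s.
At the end, for the whole second after the job is handed in: All tarts upright on the slab (within 33 mm of its middle along x, 83 mm along y); slab centred on the glass within 20 mm along each plate axis, square within 0.15 rad; empty tins flat on the board itself, centres at least 10 mm inside its edges; all released and at rest (all of step 3 and x of tin1 in the frame of board between -0.16 and 0.16 m and y of tin1 in the frame of board between -0.06 and 0.06 m and z of tin1 in the frame of board between 0.011 and 0.019 m and angle between each of tin1, tin2, tin3's own z axis and vertical below 0.12 rad and x of tin2 in the frame of board between -0.16 and 0.16 m and y of tin2 in the frame of board between -0.06 and 0.06 m and z of tin2 in the frame of board between 0.011 and 0.019 m and x of tin3 in the frame of board between -0.16 and 0.16 m and y of tin3 in the frame of board between -0.06 and 0.06 m and z of tin3 in the frame of board between 0.011 and 0.019 m and linear speed of each of tart1, tart2, tart3, tin1, tin2, tin3, slab below 0.02 m/s); the robot touches nothing.
It fails at once if a tart is tipped over or turned upside down (angle between any of tart1, tart2, tart3's own z axis and vertical above 0.6 rad).
It fails at once if the slab is lifted or tipped off the warming plate (angle between slab's own z axis and vertical above 0.2 rad or z of slab in the frame of warmer above 0.055 m or z of slab in the frame of warmer below 0.02 m).
It fails at once if the salt or the oil is disturbed (distance of any of salt, oil from where it was at the start of the episode above 0.03 m).
Of tin1, tin2, tin3 only 2 to 3 are there at a start; the rules pass over those that are not, and their reading is None.
At some moment in a run one of slab, tin1, tin2, tin3 may be knocked a few centimetres aside while the robot is not near it.
It also fails if it takes over 210 s, if anything falls off the work surface, if the arm or the gripper's body presses on something with over 40 N, if the wrist force passes 120 N, or if a joint passes its speed limit or range.

ROBOT

A 6-joint arm with a two-finger parallel gripper is mounted at the origin on the work surface. World frame = base frame: x ahead of the robot, y to its left, z up, the work surface at z = 0. Lengths are in mm, angles in rad, forces in N, time in s.
With the tool pointing down it reaches from about 300 to 825 mm from the base axis. Payload 5.4 kg.
Tool frame: the origin (TCP) lies on the centre line of the jaws, within the pads' length; the fingertips stand 22 mm ahead of it and the grasp point (between the pads) lies 3 mm ahead of it; z points along the fingers, y is the line along which they close (so a half turn about z gives the same grasp; the last joint's range is limited). The gripper opens to 92 mm and grips with 3 to 60 N. Pads are 20 mm wide; open, the fingers measure 128 mm over their backs; the gripper's body (75 mm by 189 mm) begins 69 mm behind the grasp point.
Start: joints at [0.953, 0.158, 1.597, -0, 1.386, -0.21], TCP at [228.047, 527.826, 236.601] pointing down, gripper open.
Joint ranges: [-2.91, 2.91], [-0.94, 2.29], [0.18, 2.7], [-1.29, 4.43], [0.17, 2.64], [-3, 3]. Speed limits (rad/s): [2.57, 2.57, 3.14, 3.14, 3.14, 3.14].

INTERFACE

Orientations are given as a rotation vector (axis times angle).
In Python, from bench import * gives the robot as it stands.
- The arm moves only by the tool step_arm, never from a script. Its argument "steps" is a list of rows, each an object of numbers: "gripper": the opening in per cent of the stroke, from 0 (shut) to 100 (fully open); "x", "y", "z": the shift along the world's x, y, z in m; "roll": the turn about the world's z in degrees. In form: [{"gripper": .., "x": .., "y": .., "z": .., "roll": ..}, ...]. A call has 1 to 8 rows; each row is the pose to reach, as a shift and turn from the pose commanded when the call began; what a row does not reach only later rows make up. A row lasts 1/10 s, in which the tool goes at most 50 mm and 8.59 degrees, less where a joint would pass 70% of its speed; a pose out of reach is approached as far as the arm can. A call with a gripper value outside its range is refused whole. The fingers move at their own pace and stop on an object; "squeeze" is the grip in N (left out, the last holds). Time passes only in rows, so rows that repeat a pose let the fingers close. It gives the time, the measured TCP pose, the force, the opening and the grip force at its end, in the units of the state.
- observe(): the state, without advancing time (a new reading comes with each control period).
- camera(name): name is "scene" or "top"; returns the picture (384x512x3 uint8, red, green, blue); there is no depth.
- get_calibration(name): a dict with "fx", "fy", "cx", "cy" (pixels), "cam_to_world" (4x4, takes a point from camera to world coordinates). Camera axes: x right, y up, looking along -z (the intrinsics and any distortion apply to the point x, -y, -z); pixel columns grow to the right and rows downward; lengths in mm; the calibration is good to about 2 mm. A picture is of the moment at which its call begins. get_calibration takes no time and is no camera call.
- close_job(): hands the job in; it is judged then, once.
The state is a dict: "clock": time; "joints": joint angles; "joint_vel": joint speeds; "joint_efforts": joint torques, N m; "ee_pos": TCP position; "eef_rot": TCP orientation; "force": force on the tool from outside, world axes, zero at the start; "wrist_torque": the same for the moment, N m; "opening": finger opening in mm; "finger_force": force on a finger pad.
Only numpy, scipy, OpenCV 4.12 (cv2) and the standard library are available. Lean on these libraries where they do the work, as an engineer would, in place of code of your own. Each camera call takes 0.05 s, during which the arm holds its last target. There are 200 camera calls.

## Working session

There is one attempt and no reset: what is moved stays moved. The work goes in short steps, Python scripts to look and compute and a tool call to move; the robot and the scene stay as the last step left them, time stands still between calls to the robot, and variables do not carry over. Pictures are saved under pics/ and viewed, at most 14 in all, crops included, and the job is handed in when it is done.

Besides the shell and the picture viewer there is one more tool, called after "Emit:" as name(argument=value, ...), one argument or row to a line, values as JSON. step_arm: Moves the arm, as the interface text tells. Its arguments: {"type":"object","properties":{"steps":{"type":"array","items":{"type":"object","properties":{"gripper":{"type":"number"},"x":{"type":"number"},"y":{"type":"number"},"z":{"type":"number"},"roll":{"type":"number"}}}},"squeeze":{"type":"number"}},"required":["steps"]}

```bash
mkdir -p pics; ls; cat > h.py <<'E'
from bench import *
import numpy as np, cv2
def ray(n,u,v):
    c=get_calibration(n);M=np.array(c["cam_to_world"],float)
    d=np.array([(u-c["cx"])/c["fx"],-(v-c["cy"])/c["fy"],-1.])
    return M[:3,3],M[:3,:3]@d
def pt(n,u,v,z):
    o,d=ray(n,u,v);return (o+d*(z-o[2])/d[2])[:2].round(1)
def save(n,f):
    im=camera(n);cv2.imwrite(f"pics/{f}.png",cv2.cvtColor(im,cv2.COLOR_RGB2BGR));return im
E
python3 - <<'E'
from h import *
save("top","t0");save("scene","s0")
for n in("top","scene"):print(get_calibration(n))
print(observe())
E
```

```text
pics
{'fx': 465.582832049218, 'fy': 465.582832049218, 'cx': 254.60424585325228, 'cy': 196.38970093618147, 'cam_to_world': array([[-2.82532867e-02,  9.90224536e-01, -1.36591068e-01,
         3.83240710e+02],
       [-9.99595926e-01, -2.84146858e-02,  7.68361360e-04,
        -1.20074661e+01],
       [-3.12034201e-03,  1.36557584e-01,  9.90627220e-01,
         1.26205360e+03],
       [ 0.00000000e+00,  0.00000000e+00,  0.00000000e+00,
         1.00000000e+00]])}
{'fx': 370.76785466260077, 'fy': 370.76785466260077, 'cx': 249.6417979701136, 'cy': 192.08115870886905, 'cam_to_world': array([[-2.58277565e-01, -6.43378121e-01,  7.20664480e-01,
         1.22901237e+03],
       [ 9.65941845e-01, -1.84169183e-01,  1.81763759e-01,
         1.61284179e+02],
       [ 1.57813633e-02,  7.43065478e-01,  6.69032618e-01,
         6.94738385e+02],
       [ 0.00000000e+00,  0.00000000e+00,  0.00000000e+00,
         1.00000000e+00]])}
{'clock': 0.1, 'joints': array([ 9.52897850e-01,  1.59003473e-01,  1.59805732e+00, -3.41618442e-05,
        1.38619039e+00, -2.10081988e-01]), 'joint_vel': array([-0.00138088, -0.0019905 , -0.00326366,  0.00015477, -0.00043308,
        0.00017471]), 'joint_efforts': array([ 2.06513546e-04, -3.86502850e+01, -3.22960889e+01,  7.04340753e-02,
        3.39978619e-02, -5.34685341e-05]), 'ee_pos': array([227.76559679, 527.41023508, 235.73207106]), 'eef_rot': array([-6.36027930e-01, -3.07588502e+00,  2.40586959e-03]), 'force': array([-0.39451892, -1.27447913,  0.10348435]), 'wrist_torque': array([ 0.01231796, -0.02933569,  0.02905032]), 'finger_force': 0.0, 'opening': 91.99084390930697}
```

View pics/t0.png

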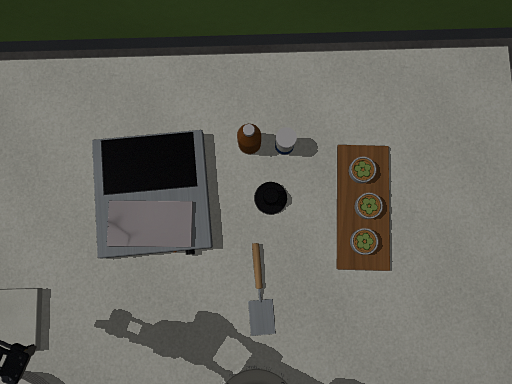

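View pics/s0.png

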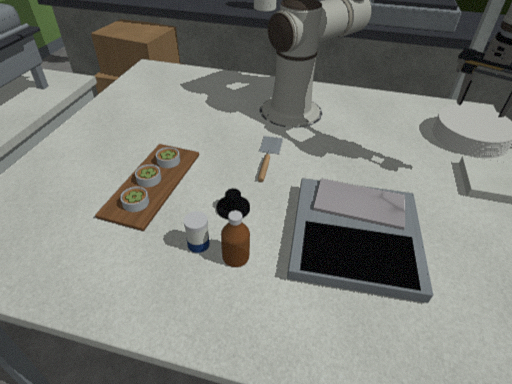

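The pictures show all three tins on the board: in the top view at (363,169), (369,206) and (365,241). The pusher is at (270,198), the slab near (150,223) on the steel half, salt at (285,143) and oil at (249,138).

```bash
cat >> h.py <<'E'
def blobs(mask,amin):
    cs,_=cv2.findContours(mask.astype(np.uint8),cv2.RETR_EXTERNAL,cv2.CHAIN_APPROX_NONE)
    return [c for c in cs if cv2.contourArea(c)>amin]
def reg(im,x0,y0,x1,y1,m):
    k=np.zeros(m.shape,bool);k[y0:y1,x0:x1]=True;return m&k
def look(f=None,v=True):
    im=save("top",f) if f else camera("top")
    hsv=cv2.cvtColor(im,cv2.COLOR_RGB2HSV).astype(int);H,S,V=hsv[...,0],hsv[...,1],hsv[...,2]
    out={}
    # slab: pale pinkish, inside warmer region
    r,g,b=[im[...,i].astype(int) for i in range(3)]
    m=reg(im,90,120,215,262,(r-g>=4)&(V>90))
    bs=blobs(cv2.morphologyEx(m.astype(np.uint8),cv2.MORPH_CLOSE,np.ones((9,9))),800)
    if bs:
        c=np.array([pt("top",u,w,52) for u,w in bs[0][:,0]+0.5],np.float32)
        out["slab"]=cv2.minAreaRect(c)
    m=reg(im,90,120,215,262,V<25)
    bs=blobs(m,600)
    if bs:
        c=np.array([pt("top",u,w,40) for u,w in cv2.convexHull(max(bs,key=cv2.contourArea))[:,0]+0.5],np.float32)
        out["glass"]=cv2.minAreaRect(c)
    m=reg(im,325,135,400,280,(H>=3)&(H<25)&(S>90))
    c=np.concatenate([c for c in blobs(m,30)]);c=np.array([pt("top",u,w,15) for u,w in cv2.convexHull(c)[:,0]+.5],np.float32)
    out["board"]=cv2.minAreaRect(c)
    # green toppings
    m=(H>=28)&(H<60)&(S>60)&(V>60);m[:60]=False
    m=cv2.dilate(m.astype(np.uint8),np.ones((3,3)))
    out["green"]=[]
    for c in blobs(m,25):
        (u,w),R=cv2.minEnclosingCircle(c);mm=cv2.moments(c);u,w=mm["m10"]/mm["m00"]+.5,mm["m01"]/mm["m00"]+.5
        out["green"].append((round(u,1),round(w,1),pt("top",u,w,40),pt("top",u,w,74)))
    # tin ring: low-saturation in board region
    m=reg(im,325,135,400,280,(S<60)&(V>60))
    out["rings"]=[]
    rs=cv2.morphologyEx(cv2.erode(m.astype(np.uint8)*0+((m)).astype(np.uint8),np.ones((1,1))),cv2.MORPH_OPEN,np.ones((1,1)))
    if v:
        for k,x in out.items():
            print(k,x)
    return im,out
E
python3 - <<'E'
from h import *
im,o=look()
big=cv2.resize(im[120:275,90:400],None,fx=2.5,fy=2.5,interpolation=cv2.INTER_CUBIC)
cv2.imwrite("pics/c0.png",cv2.cvtColor(big,cv2.COLOR_RGB2BGR))
g=im.max(2)
c=max(blobs(reg(im,245,175,295,220,g<30),50),key=cv2.contourArea)
u,w=cv2.minEnclosingCircle(c)[0];print("pusher mask",cv2.boundingRect(c),u,w,pt("top",u,w,8))
E
```

```text
slab ((478.08453369140625, 262.5360412597656), (217.9147186279297, 132.7934112548828), 88.35137939453125)
glass ((649.8095092773438, 267.22161865234375), (148.27418518066406, 247.73883056640625), 3.7564170360565186)
board ((519.1383666992188, -304.7479248046875), (139.70542907714844, 337.61358642578125), 86.79920196533203)
green [(364.5, 241.4, array([ 424.7, -296.7]), array([ 423.6, -288.8])), (369.3, 205.5, array([ 518.7, -314.9]), array([ 514.9, -306.5])), (362.9, 169.3, array([ 616.3, -304.1]), array([ 609.8, -295.9]))]
rings []
pusher mask (255, 182, 32, 32) 270.4259338378906 197.5 [551.9 -55.9]
```

View pics/c0.png

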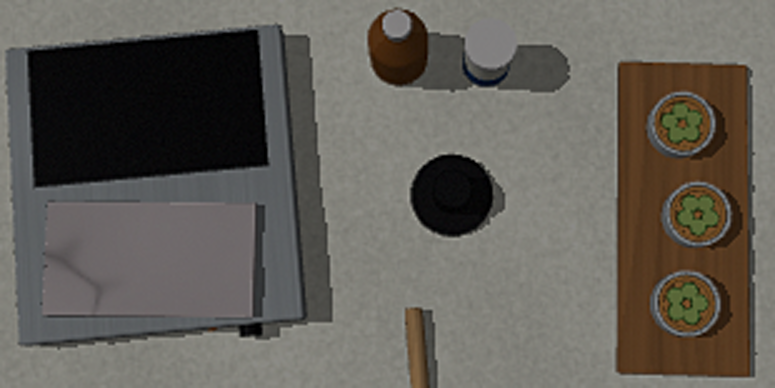

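The crop shows the tins intact with green toppings, the slab clear of the glass, and the pusher's column top near crop (452,186). Next I refine the pusher and slab.

```bash
python3 - <<'E'
from h import *
for a in [(108.4,201.2),(191.6,202),(190,246.4),(107.6,245.6)]: print(pt("top",*a,52))
a=camera("top")[178:218,250:292];b=camera("scene")[180:225,205:260]
f=lambda x:cv2.resize(np.clip(x.astype(float)*4,0,255).astype(np.uint8),(390,390),interpolation=cv2.INTER_CUBIC)
cv2.imwrite("pics/p0.png",np.hstack([f(a),f(b)])[...,::-1])
im=camera("scene").max(2)
c=max(blobs(reg(im,205,180,260,225,im<30),50),key=cv2.contourArea);print(cv2.boundingRect(c))
print(pt("top",270.8,194.4,55))
# tin rings by both views: green in scene
im=camera("scene");hs=cv2.cvtColor(im,cv2.COLOR_RGB2HSV)
m=cv2.inRange(hs,(28,60,60),(60,255,255));m=reg(im,95,140,205,220,m>0)
for c in blobs(cv2.dilate(m.astype(np.uint8),np.ones((3,3))),10):
    M=cv2.moments(c);print("sc",pt("scene",M["m10"]/M["m00"]+.5,M["m01"]/M["m00"]+.5,40))
E
```

```text
[548.4 370.7]
[540.  152.5]
[424.4 157.8]
[432.5 371. ]
(217, 189, 32, 30)
[553.7 -55.5]
sc [ 623.1 -298.6]
sc [ 525.6 -308.8]
sc [ 432.7 -291.4]
```

View pics/p0.png

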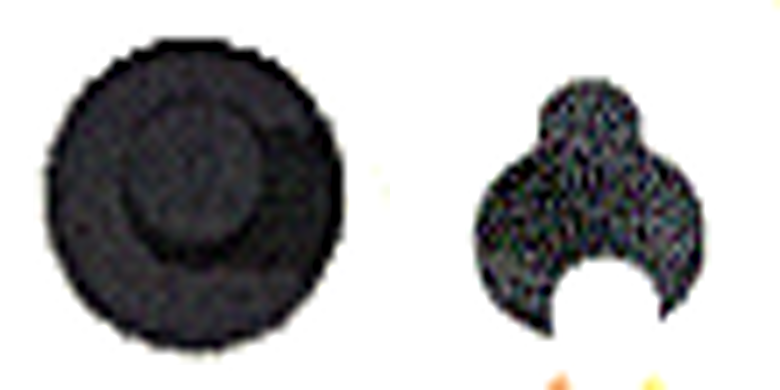

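```bash
python3 - <<'E'
from h import *
print(pt("top",271.2,195.6,55),pt("top",271,198,8),pt("scene",233.2,193.3,55))
def tri(a,b):
    o1,d1=ray("top",*a);o2,d2=ray("scene",*b)
    A=np.stack([d1,-d2],1);s=np.linalg.lstsq(A,o2-o1,rcond=None)[0]
    p,q=o1+d1*s[0],o2+d2*s[1];return ((p+q)/2).round(1),(p-q).round(1)
print(tri((271.2,195.6),(233.2,193.3)))
E
```

```text
[550.5 -56.4] [550.5 -57.4] [556.  -51.9]
(array([550.8, -55.1,  49.8]), array([ 0.7, -2.9,  0.2]))
```

Emit:
step_arm(
  steps=[
    {"x": 0.1, "y": -0.35, "roll": 23.4},
    {"x": 0.1, "y": -0.35, "roll": 23.4},
    {"x": 0.1, "y": -0.35, "roll": 23.4},
    {"x": 0.1, "y": -0.35, "roll": 23.4},
    {"x": 0.1, "y": -0.35, "roll": 23.4},
    {"x": 0.1, "y": -0.35, "roll": 23.4},
    {"x": 0.1, "y": -0.35, "roll": 23.4},
    {"x": 0.1, "y": -0.35, "roll": 23.4},
  ],
)

```text
invalid input at $.steps[0]: expected keys gripper, x, y, z, roll
```

Emit:
step_arm(
  steps=[
    {"gripper": 100, "x": 0.1, "y": -0.35, "z": 0, "roll": 23.4},
    {"gripper": 100, "x": 0.1, "y": -0.35, "z": 0, "roll": 23.4},
    {"gripper": 100, "x": 0.1, "y": -0.35, "z": 0, "roll": 23.4},
    {"gripper": 100, "x": 0.1, "y": -0.35, "z": 0, "roll": 23.4},
    {"gripper": 100, "x": 0.1, "y": -0.35, "z": 0, "roll": 23.4},
    {"gripper": 100, "x": 0.1, "y": -0.35, "z": 0, "roll": 23.4},
    {"gripper": 100, "x": 0.1, "y": -0.35, "z": 0, "roll": 23.4},
    {"gripper": 100, "x": 0.1, "y": -0.35, "z": 0, "roll": 23.4},
  ],
)

```text
clock: 1.15
ee_pos: [328.8, 174.7, 236.8]
eef_rot: [0.006, 3.14, -0.001]
force: [0.0, 0.4, 0.3]
opening: 91.9
finger_force: 0.0
```

Emit:
step_arm(
  steps=[
    {"gripper": 100, "x": 0.01, "y": -0.05, "z": 0, "roll": 0},
    {"gripper": 100, "x": 0.02, "y": -0.1, "z": 0, "roll": 0},
    {"gripper": 100, "x": 0.03, "y": -0.14, "z": 0, "roll": 0},
    {"gripper": 100, "x": 0.04, "y": -0.19, "z": 0, "roll": 0},
    {"gripper": 100, "x": 0.05, "y": -0.23, "z": 0, "roll": 0},
    {"gripper": 100, "x": 0.06, "y": -0.28, "z": 0, "roll": 0},
    {"gripper": 100, "x": 0.08, "y": -0.33, "z": 0, "roll": 0},
    {"gripper": 100, "x": 0.09, "y": -0.37, "z": 0, "roll": 0},
  ],
)

```text
clock: 1.95
ee_pos: [418.5, -194.6, 236.8]
eef_rot: [0.001, 3.141, -0.001]
force: [0.5, -0.2, 0.6]
opening: 92.2
finger_force: 0.0
```

Emit:
step_arm(
  steps=[
    {"gripper": 100, "x": 0.005, "y": -0.05, "z": 0, "roll": 0},
    {"gripper": 100, "x": 0.009, "y": -0.1, "z": 0, "roll": 0},
    {"gripper": 100, "x": 0.009, "y": -0.103, "z": -0.04, "roll": 0},
    {"gripper": 100, "x": 0.009, "y": -0.103, "z": -0.08, "roll": 0},
    {"gripper": 100, "x": 0.009, "y": -0.103, "z": -0.12, "roll": 0},
    {"gripper": 100, "x": 0.009, "y": -0.103, "z": -0.136, "roll": 0},
    {"gripper": 100, "x": 0.009, "y": -0.103, "z": -0.136, "roll": 0},
  ],
)

```text
clock: 2.65
ee_pos: [425.3, -293.4, 97.5]
eef_rot: [0.001, -3.137, -0.008]
force: [0.2, 0.2, -0.4]
opening: 91.9
finger_force: 0.0
```

```bash
python3 - <<'E'
from h import *
a=save("scene","x")[100:260,60:280];b=camera("top")[120:280,280:420]
f=lambda x:cv2.resize(x,None,fx=2.2,fy=2.2,interpolation=cv2.INTER_CUBIC)
cv2.imwrite("pics/g1.png",np.hstack([f(a),f(b)])[...,::-1]);print(observe()["ee_pos"])
E
```

```text
[ 427.35848337 -295.48629222  101.24505368]
```

View pics/g1.png

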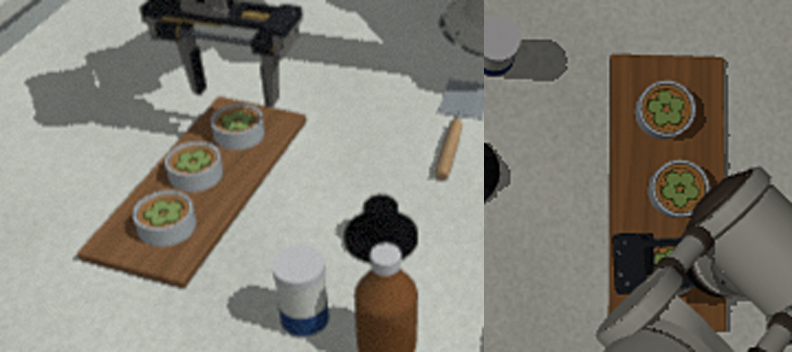

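The view shows the open fingers straddling the nearest tin: tips at crop (200,92) and (268,103), tin at (238,120). I descend and close.

Emit:
step_arm(
  steps=[
    {"gripper": 100, "x": 0, "y": 0, "z": -0.03, "roll": 0},
    {"gripper": 100, "x": 0, "y": 0, "z": -0.05, "roll": 0},
    {"gripper": 100, "x": 0, "y": 0, "z": -0.061, "roll": 0},
    {"gripper": 100, "x": 0, "y": 0, "z": -0.061, "roll": 0},
    {"gripper": 60, "x": 0, "y": 0, "z": -0.061, "roll": 0},
    {"gripper": 60, "x": 0, "y": 0, "z": -0.061, "roll": 0},
    {"gripper": 60, "x": 0, "y": 0, "z": -0.061, "roll": 0},
    {"gripper": 60, "x": 0, "y": 0, "z": -0.061, "roll": 0},
  ],
  squeeze=25,
)

```text
clock: 3.55
ee_pos: [427.7, -295.8, 40.8]
eef_rot: [-0.001, 3.14, -0.002]
force: [-0.7, 1.3, 4.5]
opening: 69.4
finger_force: 25.0
```

```bash
python3 - <<'E'
from h import *
print(pt("scene",166.3,144.3,79),pt("scene",150.9,141.8,79),pt("scene",181.8,146.8,79))
E
```

```text
[ 433.2 -289.9] [ 434.  -337.8] [ 432.3 -242.4]
```

Emit:
step_arm(
  steps=[
    {"gripper": 60, "x": 0, "y": 0, "z": 0.03, "roll": 0},
    {"gripper": 60, "x": 0, "y": 0, "z": 0.07, "roll": 0},
    {"gripper": 60, "x": 0.02, "y": 0.04, "z": 0.08, "roll": 0},
    {"gripper": 60, "x": 0.04, "y": 0.08, "z": 0.08, "roll": 0},
    {"gripper": 60, "x": 0.063, "y": 0.119, "z": 0.08, "roll": 0},
    {"gripper": 60, "x": 0.083, "y": 0.159, "z": 0.08, "roll": 0},
    {"gripper": 60, "x": 0.103, "y": 0.199, "z": 0.08, "roll": 0},
    {"gripper": 60, "x": 0.126, "y": 0.238, "z": 0.08, "roll": 0},
  ],
)

```text
clock: 4.35
ee_pos: [553.2, -55.2, 119.5]
eef_rot: [0.001, -3.141, -0.0]
force: [-0.2, -1.1, -1.3]
opening: 69.6
finger_force: 25.0
```

Emit:
step_arm(
  steps=[
    {"gripper": 60, "x": 0, "y": 0, "z": -0.02, "roll": 0},
    {"gripper": 60, "x": 0, "y": 0, "z": -0.025, "roll": 0},
    {"gripper": 60, "x": 0, "y": 0, "z": -0.025, "roll": 0},
    {"gripper": 60, "x": 0, "y": 0, "z": -0.025, "roll": 0},
  ],
)

```text
clock: 4.75
ee_pos: [552.8, -58.0, 94.8]
eef_rot: [-0.001, -3.141, 0.0]
force: [0.5, -0.4, -0.8]
opening: 68.9
finger_force: 25.0
```

```bash
python3 - <<'E'
from h import *
a=camera("scene")[130:270,170:310];b=camera("top")[130:270,200:340]
f=lambda x:cv2.resize(np.clip(x.astype(float)*1.6,0,255).astype(np.uint8),(400,400),interpolation=cv2.INTER_CUBIC)
cv2.imwrite("pics/g2.png",np.hstack([f(a),f(b)])[...,::-1]);print(observe()["ee_pos"])
E
```

```text
[553.31687056 -58.18572025  95.42543388]
```

View pics/g2.png

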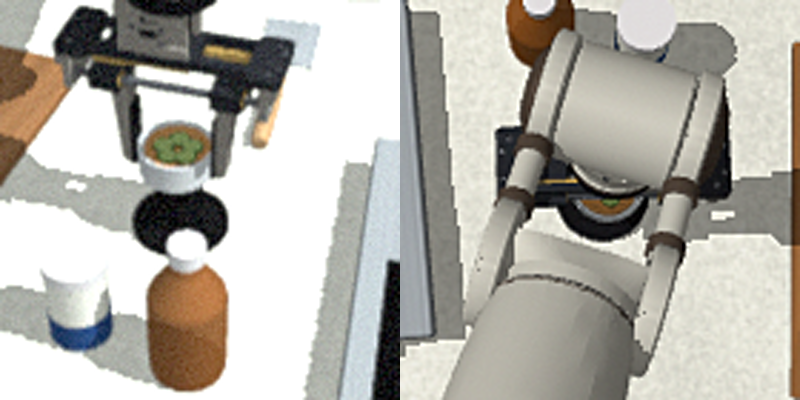

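The held tin is at scene crop (176,148), just above the black pusher with foot centre near (181,220).

```bash
python3 - <<'E'
from h import *
im=camera("scene");hs=cv2.cvtColor(im,cv2.COLOR_RGB2HSV)
m=cv2.inRange(hs,(28,60,50),(60,255,255));m=reg(im,210,165,255,200,m>0)
c=max(blobs(cv2.dilate(m.astype(np.uint8),np.ones((3,3))),5),key=cv2.contourArea);M=cv2.moments(c)
u,v=M["m10"]/M["m00"]+.5,M["m01"]/M["m00"]+.5;print(u,v,pt("scene",u,v,95))
k=reg(im,205,170,262,225,im.max(2)<30)
c=max(blobs(k,50),key=cv2.contourArea);print(cv2.boundingRect(c));x,y,w,h=cv2.boundingRect(c);print(pt("scene",x+w/2,y+h/2,8))
print(pt("scene",*(lambda t:t)((0.5*(217+249),189+15)),8))
E
```

```text
232.10130718954247 181.8081232492997 [558.1 -53.6]
(217, 197, 32, 22)
[562.  -51.3]
[547.5 -55.7]
```

Emit:
step_arm(
  steps=[
    {"gripper": 60, "x": -0.001, "y": 0.001, "z": -0.005, "roll": 0},
    {"gripper": 60, "x": -0.001, "y": 0.001, "z": -0.01, "roll": 0},
    {"gripper": 60, "x": -0.001, "y": 0.001, "z": -0.015, "roll": 0},
    {"gripper": 60, "x": -0.001, "y": 0.001, "z": -0.02, "roll": 0},
    {"gripper": 60, "x": -0.001, "y": 0.001, "z": -0.024, "roll": 0},
  ],
)

```text
clock: 5.4
ee_pos: [551.9, -56.1, 70.0]
eef_rot: [0.001, -3.141, -0.0]
force: [0.2, -0.4, -0.6]
opening: 69.2
finger_force: 25.0
```

Emit:
step_arm(
  steps=[
    {"gripper": 60, "x": 0, "y": 0, "z": -0.01, "roll": 0},
    {"gripper": 60, "x": 0, "y": 0, "z": -0.02, "roll": 0},
    {"gripper": 60, "x": 0, "y": 0, "z": -0.03, "roll": 0},
    {"gripper": 60, "x": 0, "y": 0, "z": -0.034, "roll": 0},
    {"gripper": 60, "x": 0, "y": 0, "z": -0.036, "roll": 0},
    {"gripper": 60, "x": 0, "y": 0, "z": -0.036, "roll": 0},
  ],
)

```text
clock: 6.0
ee_pos: [552.1, -56.2, 34.5]
eef_rot: [0.001, -3.141, -0.0]
force: [0.7, -0.3, -1.3]
opening: 69.5
finger_force: 25.0
```

Emit:
step_arm(
  steps=[
    {"gripper": 100, "x": 0, "y": 0, "z": 0, "roll": 0},
    {"gripper": 100, "x": 0, "y": 0, "z": 0, "roll": 0},
    {"gripper": 100, "x": 0, "y": 0, "z": 0.0, "roll": 0},
    {"gripper": 100, "x": 0, "y": 0, "z": 0.03, "roll": 0},
    {"gripper": 100, "x": 0, "y": 0, "z": 0.07, "roll": 0},
    {"gripper": 100, "x": 0, "y": 0, "z": 0.07, "roll": 0},
  ],
)

```text
clock: 6.6
ee_pos: [556.2, -57.5, 110.7]
eef_rot: [-0.001, 3.131, -0.006]
force: [0.8, 0.4, 0.9]
opening: 92.1
finger_force: 0.0
```

```bash
python3 - <<'E'
from h import *
a=camera("scene")[130:270,170:310];b=camera("top")[130:270,200:340]
f=lambda x:cv2.resize(np.clip(x.astype(float)*1.6,0,255).astype(np.uint8),(400,400),interpolation=cv2.INTER_CUBIC)
cv2.imwrite("pics/g3.png",np.hstack([f(a),f(b)])[...,::-1]);print(observe()["ee_pos"])
E
```

```text
[552.93770318 -56.47729067 105.78791444]
```

View pics/g3.png

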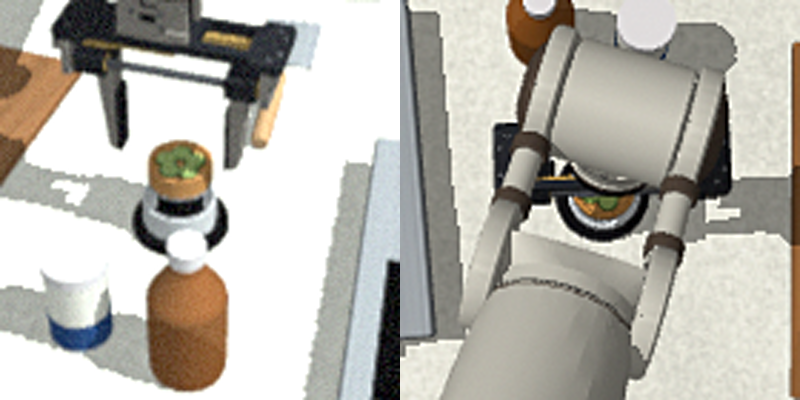

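The tart stands free on the column, at scene crop (180,165), with the tin down on the foot.

Emit:
step_arm(
  steps=[
    {"gripper": 100, "x": 0, "y": 0, "z": -0.024, "roll": 0},
    {"gripper": 100, "x": 0, "y": 0, "z": -0.024, "roll": 0},
    {"gripper": 50, "x": 0, "y": 0, "z": -0.024, "roll": 0},
    {"gripper": 50, "x": 0, "y": 0, "z": -0.024, "roll": 0},
    {"gripper": 50, "x": 0, "y": 0, "z": -0.024, "roll": 0},
    {"gripper": 50, "x": 0, "y": 0, "z": -0.024, "roll": 0},
    {"gripper": 50, "x": 0, "y": 0, "z": -0.024, "roll": 0},
  ],
  squeeze=15,
)

```text
clock: 7.4
ee_pos: [552.4, -56.2, 81.1]
eef_rot: [-0.001, 3.141, -0.0]
force: [-0.1, 0.2, 1.3]
opening: 58.7
finger_force: 15.0
```

```bash
python3 -c "
from h import *
print(observe()['joints'].round(2),observe()['ee_pos'])"
```

```text
[-0.32  0.28  1.78  0.    1.08 -1.89] [552.40754212 -56.21378839  81.12493072]
```

Emit:
step_arm(
  steps=[
    {"gripper": 50, "x": 0, "y": 0, "z": 0.04, "roll": 0},
    {"gripper": 50, "x": 0, "y": 0.03, "z": 0.06, "roll": -8},
    {"gripper": 50, "x": -0.01, "y": 0.06, "z": 0.06, "roll": -16},
    {"gripper": 50, "x": -0.02, "y": 0.09, "z": 0.06, "roll": -24},
    {"gripper": 50, "x": -0.03, "y": 0.13, "z": 0.06, "roll": -32},
    {"gripper": 50, "x": -0.03, "y": 0.17, "z": 0.06, "roll": -40},
    {"gripper": 50, "x": -0.04, "y": 0.21, "z": 0.06, "roll": -48},
    {"gripper": 50, "x": -0.04, "y": 0.25, "z": 0.06, "roll": -56},
  ],
)

```text
clock: 8.2
ee_pos: [510.9, 195.4, 140.5]
eef_rot: [-1.482, -2.77, 0.001]
force: [0.5, -0.2, -0.8]
opening: 58.7
finger_force: 15.0
```

Emit:
step_arm(
  steps=[
    {"gripper": 50, "x": -0.01, "y": 0.03, "z": 0.0, "roll": -8},
    {"gripper": 50, "x": -0.02, "y": 0.07, "z": 0, "roll": -16},
    {"gripper": 50, "x": -0.024, "y": 0.11, "z": 0, "roll": -24},
    {"gripper": 50, "x": -0.024, "y": 0.139, "z": 0, "roll": -32},
    {"gripper": 50, "x": -0.024, "y": 0.139, "z": 0, "roll": -36},
    {"gripper": 50, "x": -0.024, "y": 0.139, "z": -0.03, "roll": -36},
    {"gripper": 50, "x": -0.024, "y": 0.139, "z": -0.05, "roll": -36},
    {"gripper": 50, "x": -0.024, "y": 0.139, "z": -0.055, "roll": -36},
  ],
)

```text
clock: 9.0
ee_pos: [486.0, 332.0, 82.7]
eef_rot: [-2.258, -2.182, 0.008]
force: [-0.3, -0.5, -1.6]
opening: 58.7
finger_force: 15.0
```

```bash
python3 - <<'E'
from h import *
a=camera("scene")[150:310,280:440];b=camera("top")[120:280,80:240]
f=lambda x:cv2.resize(np.clip(x.astype(float)*1.5,0,255).astype(np.uint8),(400,400),interpolation=cv2.INTER_CUBIC)
cv2.imwrite("pics/g4.png",np.hstack([f(a),f(b)])[...,::-1]);print(observe()["ee_pos"])
E
```

```text
[487.42665281 332.52471174  84.86051099]
```

View pics/g4.png

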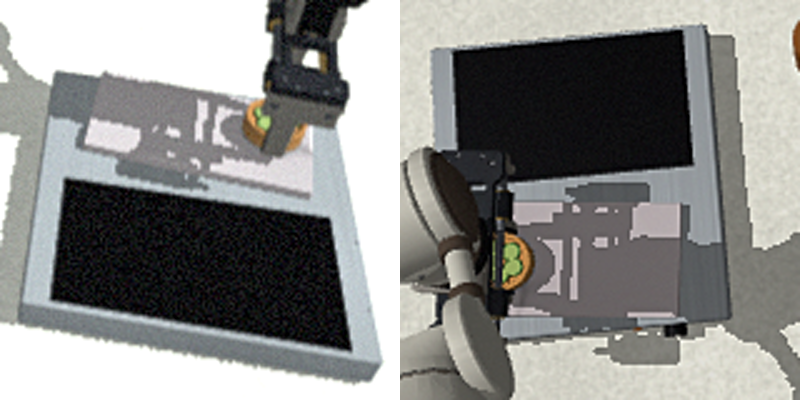

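The tart is over the slab's left part (top crop (512,262)), level and close above it.

Emit:
step_arm(
  steps=[
    {"gripper": 50, "x": 0, "y": 0, "z": -0.004, "roll": 0},
    {"gripper": 50, "x": 0, "y": 0, "z": -0.007, "roll": 0},
    {"gripper": 50, "x": 0, "y": 0, "z": -0.007, "roll": 0},
    {"gripper": 70, "x": 0, "y": 0, "z": -0.007, "roll": 0},
    {"gripper": 100, "x": 0, "y": 0, "z": -0.007, "roll": 0},
    {"gripper": 100, "x": 0, "y": 0, "z": -0.007, "roll": 0},
    {"gripper": 100, "x": 0, "y": 0, "z": 0.03, "roll": 0},
    {"gripper": 100, "x": 0, "y": 0, "z": 0.075, "roll": 0},
  ],
)

```text
clock: 9.9
ee_pos: [486.3, 332.0, 159.2]
eef_rot: [-2.258, -2.182, 0.008]
force: [0.1, 0.1, 0.6]
opening: 91.4
finger_force: 0.0
```

Emit:
step_arm(
  steps=[
    {"gripper": 100, "x": 0.008, "y": -0.04, "z": 0, "roll": 8},
    {"gripper": 100, "x": 0.016, "y": -0.08, "z": 0, "roll": 16},
    {"gripper": 100, "x": 0.024, "y": -0.12, "z": 0, "roll": 24},
    {"gripper": 100, "x": 0.03, "y": -0.16, "z": 0, "roll": 32},
    {"gripper": 100, "x": 0.036, "y": -0.2, "z": 0, "roll": 40},
    {"gripper": 100, "x": 0.04, "y": -0.24, "z": 0, "roll": 48},
    {"gripper": 100, "x": 0.045, "y": -0.28, "z": 0, "roll": 56},
    {"gripper": 100, "x": 0.05, "y": -0.32, "z": 0, "roll": 64},
  ],
)

```text
clock: 10.7
ee_pos: [538.1, 11.2, 161.0]
eef_rot: [0.75, 3.05, 0.0]
force: [0.0, -0.5, -0.5]
opening: 91.8
finger_force: 0.0
```

Emit:
step_arm(
  steps=[
    {"gripper": 100, "x": 0.007, "y": -0.03, "z": 0, "roll": 8},
    {"gripper": 100, "x": 0.014, "y": -0.06, "z": 0, "roll": 16},
    {"gripper": 100, "x": 0.014, "y": -0.069, "z": -0.0, "roll": 24},
    {"gripper": 100, "x": 0.014, "y": -0.069, "z": -0.03, "roll": 28},
    {"gripper": 100, "x": 0.014, "y": -0.069, "z": -0.03, "roll": 28},
  ],
)

```text
clock: 11.2
ee_pos: [549.6, -55.9, 127.4]
eef_rot: [-0.0, -3.135, -0.003]
force: [-0.6, 0.8, -0.2]
opening: 91.9
finger_force: 0.0
```

```bash
python3 - <<'E'
from h import *
im,o=look()
print(observe()["ee_pos"])
c=im[130:270,80:400]
d=camera("scene")[130:270,80:400]
f=lambda x:cv2.resize(np.clip(x.astype(float)*1.4,0,255).astype(np.uint8),(640,280),interpolation=cv2.INTER_CUBIC)
cv2.imwrite("pics/g5.png",np.vstack([f(c),f(d)])[...,::-1])
E
```

```text
slab ((478.08343505859375, 262.4986572265625), (217.98951721191406, 132.7934112548828), 88.35137939453125)
glass ((650.0670166015625, 267.23486328125), (147.62803649902344, 247.75241088867188), 3.7671279907226562)
board ((518.86669921875, -304.6268310546875), (139.70291137695312, 338.17822265625), 86.7620849609375)
green [(120.8, 224.0, array([488.6, 340.9]), array([485.7, 331. ])), (369.4, 205.7, array([ 518.3, -315.1]), array([ 514.6, -306.7])), (363.0, 169.3, array([ 616.4, -304.2]), array([ 609.9, -296.1]))]
rings []
[550.45941397 -55.73475659 129.01035268]
```

View pics/g5.png

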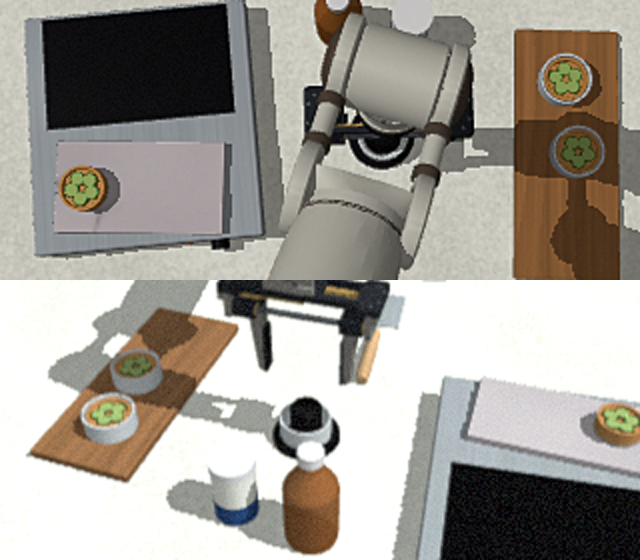

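Emit:
step_arm(
  steps=[
    {"gripper": 100, "x": 0, "y": 0, "z": -0.04, "roll": 0},
    {"gripper": 100, "x": 0, "y": 0, "z": -0.08, "roll": 0},
    {"gripper": 100, "x": 0, "y": 0, "z": -0.095, "roll": 0},
    {"gripper": 100, "x": 0, "y": 0, "z": -0.095, "roll": 0},
    {"gripper": 60, "x": 0, "y": 0, "z": -0.095, "roll": 0},
    {"gripper": 60, "x": 0, "y": 0, "z": -0.095, "roll": 0},
    {"gripper": 60, "x": 0, "y": 0, "z": -0.095, "roll": 0},
    {"gripper": 60, "x": 0, "y": 0, "z": -0.095, "roll": 0},
  ],
  squeeze=25,
)

```text
clock: 12.1
ee_pos: [553.6, -56.6, 37.6]
eef_rot: [-0.001, 3.138, -0.002]
force: [0.3, 0.2, 7.4]
opening: 69.2
finger_force: 25.0
```

Emit:
step_arm(
  steps=[
    {"gripper": 60, "x": 0, "y": 0, "z": 0.02, "roll": 0},
    {"gripper": 60, "x": 0, "y": 0, "z": 0.06, "roll": 0},
    {"gripper": 60, "x": 0, "y": 0, "z": 0.08, "roll": 0},
    {"gripper": 60, "x": -0.025, "y": -0.04, "z": 0.08, "roll": 0},
    {"gripper": 60, "x": -0.05, "y": -0.08, "z": 0.08, "roll": 0},
    {"gripper": 60, "x": -0.075, "y": -0.12, "z": 0.08, "roll": 0},
    {"gripper": 60, "x": -0.1, "y": -0.16, "z": 0.08, "roll": 0},
    {"gripper": 60, "x": -0.12, "y": -0.2, "z": 0.08, "roll": 0},
  ],
)

```text
clock: 12.9
ee_pos: [430.7, -257.5, 116.0]
eef_rot: [-0.001, 3.141, -0.001]
force: [0.5, 0.3, -1.3]
opening: 68.9
finger_force: 25.0
```

Emit:
step_arm(
  steps=[
    {"gripper": 60, "x": -0.005, "y": -0.04, "z": 0, "roll": 0},
    {"gripper": 60, "x": -0.005, "y": -0.04, "z": -0.04, "roll": 0},
    {"gripper": 60, "x": -0.005, "y": -0.04, "z": -0.065, "roll": 0},
    {"gripper": 60, "x": -0.005, "y": -0.04, "z": -0.073, "roll": 0},
    {"gripper": 60, "x": -0.005, "y": -0.04, "z": -0.074, "roll": 0},
    {"gripper": 60, "x": -0.005, "y": -0.04, "z": -0.074, "roll": 0},
  ],
)

```text
clock: 13.5
ee_pos: [427.0, -296.4, 42.9]
eef_rot: [0.001, -3.141, 0.0]
force: [-2.0, -0.5, 4.5]
opening: 69.4
finger_force: 25.0
```

Emit:
step_arm(
  steps=[
    {"gripper": 80, "x": 0, "y": 0, "z": 0, "roll": 0},
    {"gripper": 100, "x": 0, "y": 0, "z": 0, "roll": 0},
    {"gripper": 100, "x": 0, "y": 0, "z": 0, "roll": 0},
    {"gripper": 100, "x": 0, "y": 0, "z": 0.04, "roll": 0},
    {"gripper": 100, "x": 0, "y": 0, "z": 0.08, "roll": 0},
    {"gripper": 100, "x": 0.045, "y": -0.01, "z": 0.08, "roll": 0},
    {"gripper": 100, "x": 0.093, "y": -0.019, "z": 0.08, "roll": 0},
    {"gripper": 100, "x": 0.093, "y": -0.019, "z": 0.08, "roll": 0},
  ],
)

```text
clock: 14.3
ee_pos: [524.0, -315.8, 121.1]
eef_rot: [-0.004, 3.139, -0.001]
force: [-0.8, 0.3, -0.1]
opening: 91.7
finger_force: 0.0
```

```bash
python3 - <<'E'
from h import *
print(observe()["ee_pos"])
d=camera("scene")[130:230,80:240];c=camera("top")[150:280,320:410]
f=lambda x,k:cv2.resize(np.clip(x.astype(float)*1.4,0,255).astype(np.uint8),None,fx=k,fy=k,interpolation=cv2.INTER_CUBIC)
a,b=f(d,3.25),f(c,2.5)
cv2.imwrite("pics/g6.png",np.hstack([a,b])[...,::-1])
im,o=look(v=False);print(o["green"])
E
```

```text
[ 523.95570562 -315.83259823  121.10949876]
[(120.8, 224.0, array([488.6, 340.9]), array([485.7, 331. ])), (362.9, 169.3, array([ 616.4, -304. ]), array([ 609.9, -295.9]))]
```

View pics/g6.png

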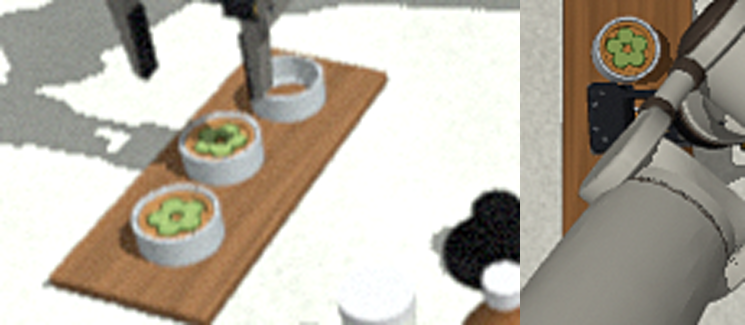

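The emptied tin is flat back on the board and the fingers hang over the middle tin, which is at scene crop (222,148).

Emit:
step_arm(
  steps=[
    {"gripper": 100, "x": 0, "y": 0, "z": -0.03, "roll": 0},
    {"gripper": 100, "x": 0, "y": 0, "z": -0.04, "roll": 0},
    {"gripper": 100, "x": 0, "y": 0, "z": -0.04, "roll": 0},
    {"gripper": 100, "x": 0, "y": 0, "z": -0.04, "roll": 0},
  ],
)

```text
clock: 14.85
ee_pos: [519.7, -315.3, 82.2]
eef_rot: [-0.0, 3.142, -0.0]
force: [0.2, -0.1, 0.2]
opening: 91.7
finger_force: 0.0
```

Emit:
step_arm(
  steps=[
    {"gripper": 100, "x": 0, "y": 0, "z": -0.03, "roll": 0},
    {"gripper": 100, "x": 0, "y": 0, "z": -0.042, "roll": 0},
    {"gripper": 100, "x": 0, "y": 0, "z": -0.042, "roll": 0},
    {"gripper": 60, "x": 0, "y": 0, "z": -0.042, "roll": 0},
    {"gripper": 60, "x": 0, "y": 0, "z": -0.042, "roll": 0},
    {"gripper": 60, "x": 0, "y": 0, "z": -0.042, "roll": 0},
    {"gripper": 60, "x": 0, "y": 0, "z": -0.042, "roll": 0},
  ],
)

```text
clock: 15.55
ee_pos: [520.4, -315.2, 40.5]
eef_rot: [-0.001, 3.141, -0.0]
force: [-0.9, 1.6, 3.6]
opening: 67.6
finger_force: 25.0
```

Emit:
step_arm(
  steps=[
    {"gripper": 60, "x": 0, "y": 0, "z": 0.03, "roll": 0},
    {"gripper": 60, "x": 0, "y": 0, "z": 0.07, "roll": 0},
    {"gripper": 60, "x": 0.005, "y": 0.04, "z": 0.08, "roll": 0},
    {"gripper": 60, "x": 0.01, "y": 0.085, "z": 0.08, "roll": 0},
    {"gripper": 60, "x": 0.016, "y": 0.13, "z": 0.08, "roll": 0},
    {"gripper": 60, "x": 0.022, "y": 0.175, "z": 0.08, "roll": 0},
    {"gripper": 60, "x": 0.027, "y": 0.22, "z": 0.08, "roll": 0},
    {"gripper": 60, "x": 0.032, "y": 0.258, "z": 0.08, "roll": 0},
  ],
)

```text
clock: 16.35
ee_pos: [551.6, -54.8, 119.5]
eef_rot: [0.002, -3.141, -0.0]
force: [0.8, -0.5, -1.6]
opening: 68.2
finger_force: 25.0
```

Emit:
step_arm(
  steps=[
    {"gripper": 60, "x": 0, "y": 0, "z": -0.02, "roll": 0},
    {"gripper": 60, "x": 0, "y": 0, "z": -0.025, "roll": 0},
    {"gripper": 60, "x": 0, "y": 0, "z": -0.025, "roll": 0},
    {"gripper": 60, "x": 0, "y": 0, "z": -0.025, "roll": 0},
  ],
)

```text
clock: 16.75
ee_pos: [552.1, -58.0, 94.9]
eef_rot: [0.001, 3.141, -0.0]
force: [0.5, -0.6, -2.0]
opening: 67.8
finger_force: 25.0
```

```bash
cat >> h.py <<'E'
def held():
    im=camera("scene");hs=cv2.cvtColor(im,cv2.COLOR_RGB2HSV)
    m=cv2.inRange(hs,(28,60,50),(60,255,255));m=reg(im,210,165,255,200,m>0)
    c=max(blobs(cv2.dilate(m.astype(np.uint8),np.ones((3,3))),5),key=cv2.contourArea);M=cv2.moments(c)
    u,v=M["m10"]/M["m00"]+.5,M["m01"]/M["m00"]+.5;print(u,v,pt("scene",u,v,95),observe()["ee_pos"])
E
python3 -c "
from h import *
held()"
```

```text
232.01310861423218 182.26029962546815 [559.8 -53.3] [552.43044773 -58.19201143  95.23677618]
```

Emit:
step_arm(
  steps=[
    {"gripper": 60, "x": -0.002, "y": 0.001, "z": -0.005, "roll": 0},
    {"gripper": 60, "x": -0.002, "y": 0.001, "z": -0.01, "roll": 0},
    {"gripper": 60, "x": -0.002, "y": 0.001, "z": -0.015, "roll": 0},
    {"gripper": 60, "x": -0.002, "y": 0.001, "z": -0.02, "roll": 0},
    {"gripper": 60, "x": -0.002, "y": 0.001, "z": -0.024, "roll": 0},
  ],
)

```text
clock: 17.3
ee_pos: [550.0, -56.2, 70.1]
eef_rot: [0.001, -3.141, -0.0]
force: [-0.0, -0.0, -1.0]
opening: 67.7
finger_force: 25.0
```

Emit:
step_arm(
  steps=[
    {"gripper": 60, "x": 0, "y": 0, "z": -0.01, "roll": 0},
    {"gripper": 60, "x": 0, "y": 0, "z": -0.02, "roll": 0},
    {"gripper": 60, "x": 0, "y": 0, "z": -0.03, "roll": 0},
    {"gripper": 60, "x": 0, "y": 0, "z": -0.034, "roll": 0},
    {"gripper": 60, "x": 0, "y": 0, "z": -0.036, "roll": 0},
    {"gripper": 60, "x": 0, "y": 0, "z": -0.036, "roll": 0},
  ],
)

```text
clock: 17.9
ee_pos: [550.0, -56.1, 34.4]
eef_rot: [0.001, -3.141, -0.0]
force: [-0.5, 0.5, -0.9]
opening: 68.0
finger_force: 25.0
```

Emit:
step_arm(
  steps=[
    {"gripper": 100, "x": 0, "y": 0, "z": 0, "roll": 0},
    {"gripper": 100, "x": 0, "y": 0, "z": 0, "roll": 0},
    {"gripper": 100, "x": 0, "y": 0, "z": 0.0, "roll": 0},
    {"gripper": 100, "x": 0, "y": 0, "z": 0.03, "roll": 0},
    {"gripper": 100, "x": 0, "y": 0, "z": 0.046, "roll": 0},
    {"gripper": 100, "x": 0, "y": 0, "z": 0.046, "roll": 0},
    {"gripper": 100, "x": 0, "y": 0, "z": 0.046, "roll": 0},
  ],
)

```text
clock: 18.6
ee_pos: [550.1, -56.2, 80.5]
eef_rot: [-0.001, 3.141, -0.0]
force: [0.1, -0.7, -0.7]
opening: 91.9
finger_force: 0.0
```

Emit:
step_arm(
  steps=[
    {"gripper": 50, "x": 0, "y": 0, "z": 0, "roll": 0},
    {"gripper": 50, "x": 0, "y": 0, "z": 0, "roll": 0},
    {"gripper": 50, "x": 0, "y": 0, "z": 0.0, "roll": 0},
    {"gripper": 50, "x": 0, "y": 0, "z": 0, "roll": 0},
    {"gripper": 50, "x": 0, "y": 0, "z": 0, "roll": 0},
  ],
  squeeze=15,
)

```text
clock: 19.1
ee_pos: [549.9, -56.1, 80.3]
eef_rot: [0.001, -3.141, -0.0]
force: [-0.2, 0.6, -0.3]
opening: 58.5
finger_force: 15.0
```

```bash
python3 - <<'E'
from h import *
im,o=look()
# slab: central column/row edges
r,g,b=[im[...,i].astype(int) for i in range(3)]
print(observe()["ee_pos"])
E
```

```text
slab ((478.08343505859375, 262.4986572265625), (217.98951721191406, 132.7934112548828), 88.35137939453125)
glass ((650.0946655273438, 267.2366943359375), (147.68350219726562, 247.75241088867188), 3.7671279907226562)
board ((518.86669921875, -304.6268310546875), (139.70291137695312, 338.17822265625), 86.7620849609375)
green [(120.8, 224.0, array([488.6, 340.9]), array([485.7, 331. ])), (363.0, 169.3, array([ 616.3, -304.2]), array([ 609.8, -296.1]))]
rings []
[549.85921276 -56.13528014  80.32670732]
```

Emit:
step_arm(
  steps=[
    {"gripper": 50, "x": 0, "y": 0, "z": 0.04, "roll": 0},
    {"gripper": 50, "x": 0, "y": 0.03, "z": 0.06, "roll": -8},
    {"gripper": 50, "x": -0.01, "y": 0.06, "z": 0.06, "roll": -16},
    {"gripper": 50, "x": -0.02, "y": 0.09, "z": 0.06, "roll": -24},
    {"gripper": 50, "x": -0.03, "y": 0.13, "z": 0.06, "roll": -32},
    {"gripper": 50, "x": -0.03, "y": 0.17, "z": 0.06, "roll": -40},
    {"gripper": 50, "x": -0.04, "y": 0.2, "z": 0.06, "roll": -48},
    {"gripper": 50, "x": -0.04, "y": 0.23, "z": 0.06, "roll": -56},
  ],
)

```text
clock: 19.95
ee_pos: [508.7, 175.4, 140.3]
eef_rot: [-1.48, -2.77, 0.001]
force: [0.4, 0.0, -0.8]
opening: 58.5
finger_force: 15.0
```

Emit:
step_arm(
  steps=[
    {"gripper": 50, "x": -0.01, "y": 0.03, "z": 0.0, "roll": -8},
    {"gripper": 50, "x": -0.02, "y": 0.05, "z": 0, "roll": -16},
    {"gripper": 50, "x": -0.024, "y": 0.07, "z": 0, "roll": -24},
    {"gripper": 50, "x": -0.024, "y": 0.089, "z": 0, "roll": -32},
    {"gripper": 50, "x": -0.024, "y": 0.089, "z": 0, "roll": -36},
    {"gripper": 50, "x": -0.024, "y": 0.089, "z": -0.03, "roll": -36},
    {"gripper": 50, "x": -0.024, "y": 0.089, "z": -0.05, "roll": -36},
    {"gripper": 50, "x": -0.024, "y": 0.089, "z": -0.055, "roll": -36},
  ],
)

```text
clock: 20.75
ee_pos: [483.9, 262.2, 82.8]
eef_rot: [-2.257, -2.181, 0.007]
force: [-0.8, -0.1, -0.7]
opening: 58.2
finger_force: 15.0
```

Emit:
step_arm(
  steps=[
    {"gripper": 50, "x": 0, "y": 0, "z": -0.004, "roll": 0},
    {"gripper": 50, "x": 0, "y": 0, "z": -0.007, "roll": 0},
    {"gripper": 50, "x": 0, "y": 0, "z": -0.007, "roll": 0},
    {"gripper": 70, "x": 0, "y": 0, "z": -0.007, "roll": 0},
    {"gripper": 100, "x": 0, "y": 0, "z": -0.007, "roll": 0},
    {"gripper": 100, "x": 0, "y": 0, "z": -0.007, "roll": 0},
    {"gripper": 100, "x": 0, "y": 0, "z": 0.03, "roll": 0},
    {"gripper": 100, "x": 0, "y": 0, "z": 0.075, "roll": 0},
  ],
)

```text
clock: 21.55
ee_pos: [484.3, 262.3, 159.5]
eef_rot: [-2.258, -2.181, 0.007]
force: [1.0, 0.7, -0.0]
opening: 91.5
finger_force: 0.0
```

Emit:
step_arm(
  steps=[
    {"gripper": 100, "x": 0.008, "y": -0.04, "z": 0, "roll": 8},
    {"gripper": 100, "x": 0.016, "y": -0.08, "z": 0, "roll": 16},
    {"gripper": 100, "x": 0.024, "y": -0.12, "z": 0, "roll": 24},
    {"gripper": 100, "x": 0.03, "y": -0.15, "z": 0, "roll": 32},
    {"gripper": 100, "x": 0.036, "y": -0.18, "z": 0, "roll": 40},
    {"gripper": 100, "x": 0.04, "y": -0.21, "z": 0, "roll": 48},
    {"gripper": 100, "x": 0.045, "y": -0.24, "z": 0, "roll": 56},
    {"gripper": 100, "x": 0.05, "y": -0.27, "z": 0, "roll": 64},
  ],
)

```text
clock: 22.35
ee_pos: [536.2, -8.5, 161.0]
eef_rot: [0.75, 3.05, 0.0]
force: [0.8, -0.7, 0.4]
opening: 91.9
finger_force: 0.0
```

Emit:
step_arm(
  steps=[
    {"gripper": 100, "x": 0.007, "y": -0.03, "z": 0, "roll": 8},
    {"gripper": 100, "x": 0.014, "y": -0.049, "z": 0, "roll": 16},
    {"gripper": 100, "x": 0.014, "y": -0.049, "z": -0.0, "roll": 24},
    {"gripper": 100, "x": 0.014, "y": -0.049, "z": -0.03, "roll": 28},
    {"gripper": 100, "x": 0.014, "y": -0.049, "z": -0.03, "roll": 28},
  ],
)

```text
clock: 22.85
ee_pos: [547.6, -55.6, 127.4]
eef_rot: [0.0, -3.135, -0.003]
force: [-0.5, 0.4, -0.9]
opening: 91.9
finger_force: 0.0
```

```bash
python3 - <<'E'
from h import *
im,o=look()
print(observe()["ee_pos"])
c=im[130:270,80:400]
d=camera("scene")[130:270,80:400]
f=lambda x:cv2.resize(np.clip(x.astype(float)*1.4,0,255).astype(np.uint8),(640,280),interpolation=cv2.INTER_CUBIC)
cv2.imwrite("pics/g7.png",np.vstack([f(c),f(d)])[...,::-1])
E
```

```text
slab ((478.08343505859375, 262.4986572265625), (217.98951721191406, 132.7934112548828), 88.35137939453125)
glass ((650.03173828125, 267.23382568359375), (147.5775146484375, 247.73825073242188), 3.7585608959198)
board ((518.9898071289062, -304.6337890625), (139.70291137695312, 337.9316711425781), 86.7620849609375)
green [(120.8, 224.0, array([488.6, 340.9]), array([485.7, 331. ])), (149.2, 223.7, array([487.1, 266.3]), array([484.3, 258.5])), (363.0, 169.3, array([ 616.4, -304.2]), array([ 609.9, -296.1]))]
rings []
[548.50975985 -55.69471045 129.09270307]
```

View pics/g7.png

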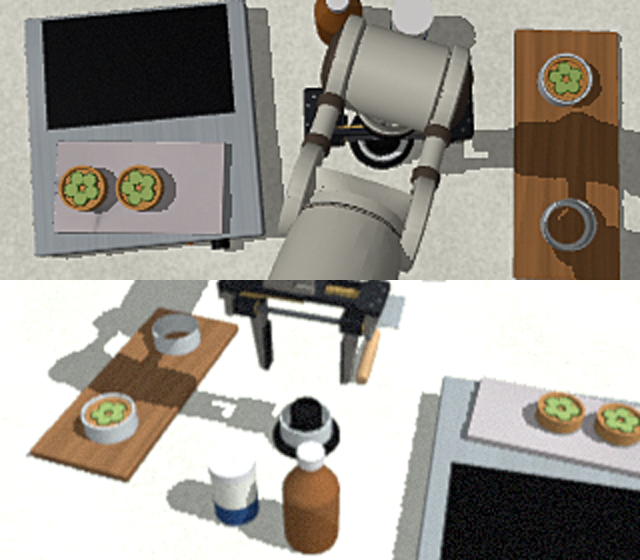

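Emit:
step_arm(
  steps=[
    {"gripper": 100, "x": 0, "y": 0, "z": -0.04, "roll": 0},
    {"gripper": 100, "x": 0, "y": 0, "z": -0.08, "roll": 0},
    {"gripper": 100, "x": 0, "y": 0, "z": -0.095, "roll": 0},
    {"gripper": 100, "x": 0, "y": 0, "z": -0.095, "roll": 0},
    {"gripper": 60, "x": 0, "y": 0, "z": -0.095, "roll": 0},
    {"gripper": 60, "x": 0, "y": 0, "z": -0.095, "roll": 0},
    {"gripper": 60, "x": 0, "y": 0, "z": -0.095, "roll": 0},
    {"gripper": 60, "x": 0, "y": 0, "z": -0.095, "roll": 0},
  ],
  squeeze=25,
)

```text
clock: 23.75
ee_pos: [551.4, -56.5, 37.4]
eef_rot: [-0.001, 3.139, -0.001]
force: [-1.2, -0.1, 5.9]
opening: 67.7
finger_force: 25.0
```

Emit:
step_arm(
  steps=[
    {"gripper": 60, "x": 0, "y": 0, "z": 0.02, "roll": 0},
    {"gripper": 60, "x": 0, "y": 0, "z": 0.06, "roll": 0},
    {"gripper": 60, "x": 0, "y": 0, "z": 0.08, "roll": 0},
    {"gripper": 60, "x": -0.006, "y": -0.04, "z": 0.08, "roll": 0},
    {"gripper": 60, "x": -0.01, "y": -0.085, "z": 0.08, "roll": 0},
    {"gripper": 60, "x": -0.016, "y": -0.13, "z": 0.08, "roll": 0},
    {"gripper": 60, "x": -0.022, "y": -0.175, "z": 0.08, "roll": 0},
    {"gripper": 60, "x": -0.028, "y": -0.22, "z": 0.08, "roll": 0},
  ],
)

```text
clock: 24.55
ee_pos: [521.6, -277.9, 116.0]
eef_rot: [-0.001, 3.141, -0.001]
force: [0.8, -0.2, -0.9]
opening: 67.8
finger_force: 25.0
```

Emit:
step_arm(
  steps=[
    {"gripper": 60, "x": -0.003, "y": -0.038, "z": 0, "roll": 0},
    {"gripper": 60, "x": -0.003, "y": -0.038, "z": -0.04, "roll": 0},
    {"gripper": 60, "x": -0.003, "y": -0.038, "z": -0.065, "roll": 0},
    {"gripper": 60, "x": -0.003, "y": -0.038, "z": -0.073, "roll": 0},
    {"gripper": 60, "x": -0.003, "y": -0.038, "z": -0.074, "roll": 0},
    {"gripper": 60, "x": -0.003, "y": -0.038, "z": -0.074, "roll": 0},
  ],
)

```text
clock: 25.15
ee_pos: [519.0, -314.5, 43.1]
eef_rot: [0.002, -3.141, 0.001]
force: [-2.5, 0.0, 5.7]
opening: 67.7
finger_force: 25.0
```

Emit:
step_arm(
  steps=[
    {"gripper": 80, "x": 0, "y": 0, "z": 0, "roll": 0},
    {"gripper": 100, "x": 0, "y": 0, "z": 0, "roll": 0},
    {"gripper": 100, "x": 0, "y": 0, "z": 0, "roll": 0},
    {"gripper": 100, "x": 0, "y": 0, "z": 0.04, "roll": 0},
    {"gripper": 100, "x": 0, "y": 0, "z": 0.08, "roll": 0},
    {"gripper": 100, "x": 0.048, "y": 0.005, "z": 0.08, "roll": 0},
    {"gripper": 100, "x": 0.098, "y": 0.01, "z": 0.08, "roll": 0},
    {"gripper": 100, "x": 0.098, "y": 0.01, "z": 0.04, "roll": 0},
  ],
)

```text
clock: 25.95
ee_pos: [626.7, -306.6, 90.0]
eef_rot: [-0.006, 3.125, -0.016]
force: [-0.4, -0.7, 0.4]
opening: 92.0
finger_force: 0.0
```

```bash
python3 - <<'E'
from h import *
im=camera("scene");hs=cv2.cvtColor(im,cv2.COLOR_RGB2HSV)
m=cv2.inRange(hs,(28,60,60),(60,255,255));m=reg(im,95,140,205,220,m>0)
for c in blobs(cv2.dilate(m.astype(np.uint8),np.ones((3,3))),10):
    M=cv2.moments(c);print("sc",pt("scene",M["m10"]/M["m00"]+.5,M["m01"]/M["m00"]+.5,40))
print(observe()["ee_pos"])
E
```

```text
sc [ 622.6 -298.3]
[ 618.21609406 -302.64130365   76.83245427]
```

Tin 3 has not moved, so I grip it.

Emit:
step_arm(
  steps=[
    {"gripper": 100, "x": 0, "y": 0, "z": -0.02, "roll": 0},
    {"gripper": 100, "x": 0, "y": 0, "z": -0.042, "roll": 0},
    {"gripper": 100, "x": 0, "y": 0, "z": -0.042, "roll": 0},
    {"gripper": 60, "x": 0, "y": 0, "z": -0.042, "roll": 0},
    {"gripper": 60, "x": 0, "y": 0, "z": -0.042, "roll": 0},
    {"gripper": 60, "x": 0, "y": 0, "z": -0.042, "roll": 0},
    {"gripper": 60, "x": 0, "y": 0, "z": -0.042, "roll": 0},
  ],
)

```text
clock: 26.7
ee_pos: [616.8, -304.0, 39.8]
eef_rot: [0.001, -3.141, -0.001]
force: [-0.6, -0.3, 0.6]
opening: 68.8
finger_force: 25.0
```

Emit:
step_arm(
  steps=[
    {"gripper": 60, "x": 0, "y": 0, "z": 0.03, "roll": 0},
    {"gripper": 60, "x": 0, "y": 0, "z": 0.07, "roll": 0},
    {"gripper": 60, "x": -0.01, "y": 0.04, "z": 0.08, "roll": 0},
    {"gripper": 60, "x": -0.022, "y": 0.08, "z": 0.08, "roll": 0},
    {"gripper": 60, "x": -0.034, "y": 0.12, "z": 0.08, "roll": 0},
    {"gripper": 60, "x": -0.046, "y": 0.165, "z": 0.08, "roll": 0},
    {"gripper": 60, "x": -0.058, "y": 0.21, "z": 0.08, "roll": 0},
    {"gripper": 60, "x": -0.066, "y": 0.247, "z": 0.08, "roll": 0},
  ],
)

```text
clock: 27.5
ee_pos: [549.5, -54.9, 119.2]
eef_rot: [0.002, -3.14, -0.001]
force: [0.4, -0.7, -1.8]
opening: 68.6
finger_force: 25.0
```

Emit:
step_arm(
  steps=[
    {"gripper": 60, "x": 0, "y": 0, "z": -0.02, "roll": 0},
    {"gripper": 60, "x": 0, "y": 0, "z": -0.025, "roll": 0},
    {"gripper": 60, "x": 0, "y": 0, "z": -0.025, "roll": 0},
    {"gripper": 60, "x": 0, "y": 0, "z": -0.025, "roll": 0},
  ],
)

```text
clock: 27.9
ee_pos: [551.4, -58.0, 95.0]
eef_rot: [0.001, 3.141, -0.0]
force: [1.1, -0.5, -0.6]
opening: 68.5
finger_force: 25.0
```

```bash
python3 -c "
from h import *
held()"
```

```text
231.5761374187558 182.22516248839366 [560.  -54.4] [551.66225381 -58.12838294  95.28826885]
```

Emit:
step_arm(
  steps=[
    {"gripper": 60, "x": -0.002, "y": 0.0015, "z": -0.005, "roll": 0},
    {"gripper": 60, "x": -0.002, "y": 0.0015, "z": -0.01, "roll": 0},
    {"gripper": 60, "x": -0.002, "y": 0.0015, "z": -0.015, "roll": 0},
    {"gripper": 60, "x": -0.002, "y": 0.0015, "z": -0.02, "roll": 0},
    {"gripper": 60, "x": -0.002, "y": 0.0015, "z": -0.024, "roll": 0},
  ],
)

```text
clock: 28.45
ee_pos: [549.0, -55.7, 70.1]
eef_rot: [0.001, -3.141, -0.0]
force: [-0.0, -0.5, -0.5]
opening: 68.7
finger_force: 25.0
```

Emit:
step_arm(
  steps=[
    {"gripper": 60, "x": 0, "y": 0, "z": -0.01, "roll": 0},
    {"gripper": 60, "x": 0, "y": 0, "z": -0.02, "roll": 0},
    {"gripper": 60, "x": 0, "y": 0, "z": -0.03, "roll": 0},
    {"gripper": 60, "x": 0, "y": 0, "z": -0.034, "roll": 0},
    {"gripper": 60, "x": 0, "y": 0, "z": -0.036, "roll": 0},
    {"gripper": 60, "x": 0, "y": 0, "z": -0.036, "roll": 0},
  ],
)

```text
clock: 29.05
ee_pos: [549.0, -55.7, 34.4]
eef_rot: [0.001, -3.141, -0.0]
force: [0.6, -0.4, -0.1]
opening: 69.0
finger_force: 25.0
```

Emit:
step_arm(
  steps=[
    {"gripper": 100, "x": 0, "y": 0, "z": 0, "roll": 0},
    {"gripper": 100, "x": 0, "y": 0, "z": 0, "roll": 0},
    {"gripper": 100, "x": 0, "y": 0, "z": 0.0, "roll": 0},
    {"gripper": 100, "x": 0, "y": 0, "z": 0.03, "roll": 0},
    {"gripper": 100, "x": 0, "y": 0, "z": 0.046, "roll": 0},
    {"gripper": 100, "x": 0, "y": 0, "z": 0.046, "roll": 0},
    {"gripper": 100, "x": 0, "y": 0, "z": 0.046, "roll": 0},
  ],
)

```text
clock: 29.75
ee_pos: [549.1, -55.7, 80.5]
eef_rot: [-0.001, 3.141, -0.0]
force: [-0.4, -0.7, 0.3]
opening: 91.4
finger_force: 0.0
```

Emit:
step_arm(
  steps=[
    {"gripper": 50, "x": 0, "y": 0, "z": 0, "roll": 0},
    {"gripper": 50, "x": 0, "y": 0, "z": 0, "roll": 0},
    {"gripper": 50, "x": 0, "y": 0, "z": 0.0, "roll": 0},
    {"gripper": 50, "x": 0, "y": 0, "z": 0, "roll": 0},
    {"gripper": 50, "x": 0, "y": 0, "z": 0, "roll": 0},
  ],
  squeeze=15,
)

```text
clock: 30.25
ee_pos: [548.9, -55.6, 80.3]
eef_rot: [0.001, -3.141, -0.0]
force: [-0.1, 0.4, -0.6]
opening: 58.6
finger_force: 15.0
```

```bash
python3 - <<'E'
from h import *
im,o=look()
E
```

```text
slab ((478.0823669433594, 262.4613037109375), (218.0643310546875, 132.7934112548828), 88.35137939453125)
glass ((650.0946655273438, 267.2366943359375), (147.68350219726562, 247.75241088867188), 3.7671279907226562)
board ((518.86669921875, -304.6268310546875), (139.70291137695312, 338.17822265625), 86.7620849609375)
green [(120.8, 224.0, array([488.6, 340.9]), array([485.7, 331. ])), (149.2, 223.7, array([487.1, 266.3]), array([484.3, 258.5]))]
rings []
```

Emit:
step_arm(
  steps=[
    {"gripper": 50, "x": 0, "y": 0, "z": 0.04, "roll": 0},
    {"gripper": 50, "x": 0, "y": 0.02, "z": 0.06, "roll": -8},
    {"gripper": 50, "x": -0.01, "y": 0.04, "z": 0.06, "roll": -16},
    {"gripper": 50, "x": -0.02, "y": 0.06, "z": 0.06, "roll": -24},
    {"gripper": 50, "x": -0.03, "y": 0.09, "z": 0.06, "roll": -32},
    {"gripper": 50, "x": -0.03, "y": 0.12, "z": 0.06, "roll": -40},
    {"gripper": 50, "x": -0.04, "y": 0.15, "z": 0.06, "roll": -48},
    {"gripper": 50, "x": -0.04, "y": 0.18, "z": 0.06, "roll": -56},
  ],
)

```text
clock: 31.1
ee_pos: [507.9, 125.5, 140.3]
eef_rot: [-1.482, -2.769, 0.001]
force: [0.5, -0.7, -1.0]
opening: 58.5
finger_force: 15.0
```

Emit:
step_arm(
  steps=[
    {"gripper": 50, "x": -0.01, "y": 0.02, "z": 0.0, "roll": -8},
    {"gripper": 50, "x": -0.02, "y": 0.04, "z": 0, "roll": -16},
    {"gripper": 50, "x": -0.025, "y": 0.06, "z": 0, "roll": -24},
    {"gripper": 50, "x": -0.025, "y": 0.069, "z": 0, "roll": -32},
    {"gripper": 50, "x": -0.025, "y": 0.069, "z": 0, "roll": -36},
    {"gripper": 50, "x": -0.025, "y": 0.069, "z": -0.03, "roll": -36},
    {"gripper": 50, "x": -0.025, "y": 0.069, "z": -0.05, "roll": -36},
    {"gripper": 50, "x": -0.025, "y": 0.069, "z": -0.055, "roll": -36},
  ],
)

```text
clock: 31.9
ee_pos: [481.9, 193.0, 83.0]
eef_rot: [-2.257, -2.181, 0.007]
force: [-0.2, -0.5, -0.8]
opening: 58.5
finger_force: 15.0
```

Emit:
step_arm(
  steps=[
    {"gripper": 50, "x": 0, "y": 0, "z": -0.004, "roll": 0},
    {"gripper": 50, "x": 0, "y": 0, "z": -0.007, "roll": 0},
    {"gripper": 50, "x": 0, "y": 0, "z": -0.007, "roll": 0},
    {"gripper": 70, "x": 0, "y": 0, "z": -0.007, "roll": 0},
    {"gripper": 100, "x": 0, "y": 0, "z": -0.007, "roll": 0},
    {"gripper": 100, "x": 0, "y": 0, "z": -0.007, "roll": 0},
    {"gripper": 100, "x": 0, "y": 0, "z": 0.03, "roll": 0},
    {"gripper": 100, "x": 0, "y": 0, "z": 0.075, "roll": 0},
  ],
)

```text
clock: 32.7
ee_pos: [482.2, 193.0, 159.7]
eef_rot: [-2.257, -2.181, 0.007]
force: [0.6, 0.1, -0.7]
opening: 91.5
finger_force: 0.0
```

Emit:
step_arm(
  steps=[
    {"gripper": 100, "x": 0.008, "y": -0.03, "z": 0, "roll": 8},
    {"gripper": 100, "x": 0.016, "y": -0.06, "z": 0, "roll": 16},
    {"gripper": 100, "x": 0.024, "y": -0.09, "z": 0, "roll": 24},
    {"gripper": 100, "x": 0.03, "y": -0.12, "z": 0, "roll": 32},
    {"gripper": 100, "x": 0.036, "y": -0.14, "z": 0, "roll": 40},
    {"gripper": 100, "x": 0.04, "y": -0.16, "z": 0, "roll": 48},
    {"gripper": 100, "x": 0.045, "y": -0.18, "z": 0, "roll": 56},
    {"gripper": 100, "x": 0.05, "y": -0.2, "z": 0, "roll": 64},
  ],
)

```text
clock: 33.5
ee_pos: [534.3, -7.6, 160.9]
eef_rot: [0.75, 3.05, 0.0]
force: [0.1, -0.0, 1.2]
opening: 91.9
finger_force: 0.0
```

Emit:
step_arm(
  steps=[
    {"gripper": 100, "x": 0.007, "y": -0.03, "z": 0, "roll": 8},
    {"gripper": 100, "x": 0.015, "y": -0.049, "z": 0, "roll": 16},
    {"gripper": 100, "x": 0.015, "y": -0.049, "z": -0.0, "roll": 24},
    {"gripper": 100, "x": 0.015, "y": -0.049, "z": -0.03, "roll": 28},
    {"gripper": 100, "x": 0.015, "y": -0.049, "z": -0.03, "roll": 28},
  ],
)

```text
clock: 34.0
ee_pos: [546.6, -55.1, 127.4]
eef_rot: [0.0, -3.135, -0.003]
force: [-0.8, -0.0, -0.5]
opening: 92.2
finger_force: 0.0
```

```bash
python3 - <<'E'
from h import *
im,o=look()
print(observe()["ee_pos"])
c=im[130:270,80:400]
d=camera("scene")[130:270,110:430]
f=lambda x:cv2.resize(np.clip(x.astype(float)*1.4,0,255).astype(np.uint8),(640,280),interpolation=cv2.INTER_CUBIC)
cv2.imwrite("pics/g8.png",np.vstack([f(c),f(d)])[...,::-1])
E
```

```text
slab ((478.088134765625, 262.661865234375), (217.66294860839844, 132.7934112548828), 88.35137939453125)
glass ((650.0300903320312, 267.2733154296875), (147.6627197265625, 247.74765014648438), 3.722947835922241)
board ((518.86669921875, -304.6268310546875), (139.70291137695312, 338.17822265625), 86.7620849609375)
green [(120.9, 224.0, array([488.5, 340.8]), array([485.6, 331. ])), (177.1, 223.8, array([484.8, 192.7]), array([481.9, 187. ])), (149.2, 223.7, array([487.1, 266.3]), array([484.3, 258.5]))]
rings []
[547.51262125 -55.22277099 129.08129026]
```

View pics/g8.png

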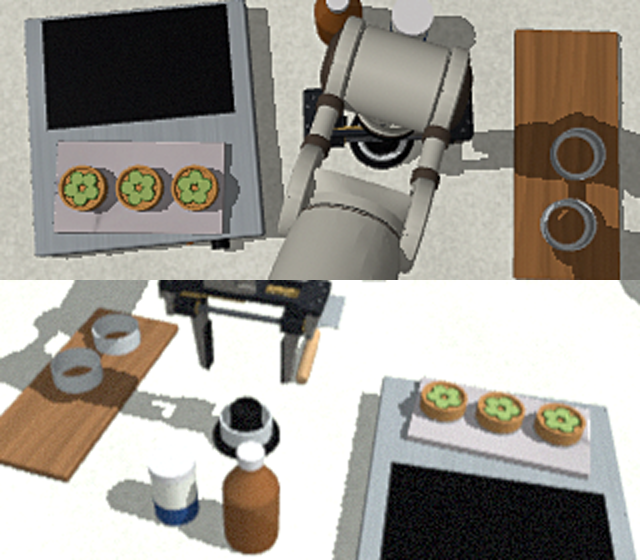

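Emit:
step_arm(
  steps=[
    {"gripper": 100, "x": 0, "y": 0, "z": -0.04, "roll": 0},
    {"gripper": 100, "x": 0, "y": 0, "z": -0.08, "roll": 0},
    {"gripper": 100, "x": 0, "y": 0, "z": -0.095, "roll": 0},
    {"gripper": 100, "x": 0, "y": 0, "z": -0.095, "roll": 0},
    {"gripper": 60, "x": 0, "y": 0, "z": -0.095, "roll": 0},
    {"gripper": 60, "x": 0, "y": 0, "z": -0.095, "roll": 0},
    {"gripper": 60, "x": 0, "y": 0, "z": -0.095, "roll": 0},
    {"gripper": 60, "x": 0, "y": 0, "z": -0.095, "roll": 0},
  ],
  squeeze=25,
)

```text
clock: 34.9
ee_pos: [550.5, -56.1, 37.5]
eef_rot: [-0.001, 3.138, -0.002]
force: [-0.7, -0.6, 6.2]
opening: 68.8
finger_force: 25.0
```

Emit:
step_arm(
  steps=[
    {"gripper": 60, "x": 0, "y": 0, "z": 0.02, "roll": 0},
    {"gripper": 60, "x": 0, "y": 0, "z": 0.06, "roll": 0},
    {"gripper": 60, "x": 0, "y": 0, "z": 0.08, "roll": 0},
    {"gripper": 60, "x": 0.01, "y": -0.04, "z": 0.08, "roll": 0},
    {"gripper": 60, "x": 0.022, "y": -0.085, "z": 0.08, "roll": 0},
    {"gripper": 60, "x": 0.034, "y": -0.13, "z": 0.08, "roll": 0},
    {"gripper": 60, "x": 0.046, "y": -0.17, "z": 0.08, "roll": 0},
    {"gripper": 60, "x": 0.058, "y": -0.21, "z": 0.08, "roll": 0},
  ],
)

```text
clock: 35.7
ee_pos: [607.2, -267.5, 115.8]
eef_rot: [-0.0, 3.141, -0.0]
force: [0.5, 0.6, -0.9]
opening: 68.6
finger_force: 25.0
```

Emit:
step_arm(
  steps=[
    {"gripper": 60, "x": 0.01, "y": -0.039, "z": 0, "roll": 0},
    {"gripper": 60, "x": 0.01, "y": -0.039, "z": -0.04, "roll": 0},
    {"gripper": 60, "x": 0.01, "y": -0.039, "z": -0.065, "roll": 0},
    {"gripper": 60, "x": 0.01, "y": -0.039, "z": -0.073, "roll": 0},
    {"gripper": 60, "x": 0.01, "y": -0.039, "z": -0.074, "roll": 0},
    {"gripper": 60, "x": 0.01, "y": -0.039, "z": -0.074, "roll": 0},
  ],
)

```text
clock: 36.3
ee_pos: [617.0, -305.2, 43.3]
eef_rot: [0.001, -3.141, 0.001]
force: [-4.0, -0.4, 5.4]
opening: 68.5
finger_force: 25.0
```

Emit:
step_arm(
  steps=[
    {"gripper": 80, "x": 0, "y": 0, "z": 0, "roll": 0},
    {"gripper": 100, "x": 0, "y": 0, "z": 0, "roll": 0},
    {"gripper": 100, "x": 0, "y": 0, "z": 0, "roll": 0},
    {"gripper": 100, "x": 0, "y": 0, "z": 0.04, "roll": 0},
    {"gripper": 100, "x": 0, "y": 0, "z": 0.08, "roll": 0},
    {"gripper": 100, "x": 0, "y": 0, "z": 0.12, "roll": 0},
    {"gripper": 100, "x": -0.03, "y": 0.035, "z": 0.12, "roll": 0},
    {"gripper": 100, "x": -0.06, "y": 0.07, "z": 0.12, "roll": 0},
  ],
)

```text
clock: 37.1
ee_pos: [557.8, -235.2, 163.8]
eef_rot: [0.0, 3.137, -0.004]
force: [0.4, 0.4, -0.3]
opening: 91.7
finger_force: 0.0
```

Emit:
step_arm(
  steps=[
    {"gripper": 100, "x": -0.02, "y": 0.045, "z": 0, "roll": 1},
    {"gripper": 100, "x": -0.04, "y": 0.09, "z": 0, "roll": 2},
    {"gripper": 100, "x": -0.06, "y": 0.135, "z": 0, "roll": 3},
    {"gripper": 100, "x": -0.08, "y": 0.18, "z": 0, "roll": 3.8},
    {"gripper": 100, "x": -0.1, "y": 0.225, "z": 0, "roll": 3.8},
    {"gripper": 100, "x": -0.12, "y": 0.27, "z": 0, "roll": 3.8},
    {"gripper": 100, "x": -0.14, "y": 0.315, "z": 0, "roll": 3.8},
    {"gripper": 100, "x": -0.15, "y": 0.36, "z": 0, "roll": 3.8},
  ],
)

```text
clock: 37.9
ee_pos: [405.4, 127.0, 161.6]
eef_rot: [-0.105, 3.14, 0.0]
force: [1.3, 0.7, 1.4]
opening: 92.0
finger_force: 0.0
```

Emit:
step_arm(
  steps=[
    {"gripper": 100, "x": -0.016, "y": 0.045, "z": 0, "roll": 0},
    {"gripper": 100, "x": -0.016, "y": 0.09, "z": 0, "roll": 0},
    {"gripper": 100, "x": -0.016, "y": 0.129, "z": 0, "roll": 0},
    {"gripper": 100, "x": -0.016, "y": 0.129, "z": 0, "roll": 0},
    {"gripper": 100, "x": -0.016, "y": 0.129, "z": 0, "roll": 0},
  ],
)

```text
clock: 38.4
ee_pos: [390.7, 254.7, 161.5]
eef_rot: [0.109, -3.139, 0.001]
force: [-0.2, -0.3, -0.5]
opening: 92.0
finger_force: 0.0
```

```bash
python3 - <<'E'
from h import *
print(observe()["ee_pos"],observe()["eef_rot"])
im,o=look()
c=im[130:280,60:400]
d=camera("scene")[130:280,100:440]
f=lambda x:cv2.resize(np.clip(x.astype(float)*1.4,0,255).astype(np.uint8),(660,290),interpolation=cv2.INTER_CUBIC)
cv2.imwrite("pics/g9.png",np.vstack([f(c),f(d)])[...,::-1])
E
```

```text
[390.67144834 254.67471702 161.4654734 ] [ 1.08520223e-01 -3.13935649e+00  8.81155563e-04]
slab ((485.78143310546875, 262.4404602050781), (217.66294860839844, 117.40045928955078), 88.35137939453125)
glass ((650.0670166015625, 267.23486328125), (147.62803649902344, 247.75241088867188), 3.7671279907226562)
board ((519.1561889648438, -304.6714172363281), (139.70358276367188, 337.593017578125), 86.77197265625)
green [(120.9, 222.5, array([492.4, 340.7]), array([489.3, 330.9])), (177.1, 223.8, array([484.8, 192.7]), array([481.9, 187. ])), (149.3, 223.7, array([487.2, 266. ]), array([484.3, 258.3]))]
rings []
```

View pics/g9.png

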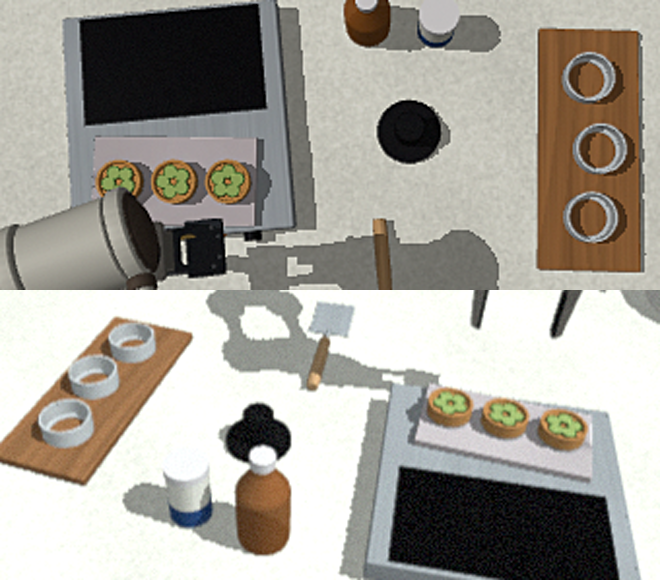

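All tins lie flat on the board and the three tarts stand on the slab. The gripper is behind the slab's near edge, so I lower it and push slowly.

Emit:
step_arm(
  steps=[
    {"gripper": 100, "x": 0, "y": 0, "z": -0.04, "roll": 0},
    {"gripper": 100, "x": 0, "y": 0, "z": -0.08, "roll": 0},
    {"gripper": 100, "x": 0, "y": 0, "z": -0.0955, "roll": 0},
    {"gripper": 100, "x": 0, "y": 0, "z": -0.0955, "roll": 0},
    {"gripper": 100, "x": 0, "y": 0, "z": -0.0955, "roll": 0},
  ],
)

```text
clock: 39.0
ee_pos: [391.7, 253.6, 66.7]
eef_rot: [-0.102, 3.139, 0.0]
force: [1.0, 0.4, 0.8]
opening: 91.8
finger_force: 0.0
```

Emit:
step_arm(
  steps=[
    {"gripper": 100, "x": 0.006, "y": 0, "z": -0.0, "roll": 0},
    {"gripper": 100, "x": 0.012, "y": 0.001, "z": 0, "roll": 0},
    {"gripper": 100, "x": 0.018, "y": 0.001, "z": 0, "roll": 0},
    {"gripper": 100, "x": 0.024, "y": 0.002, "z": 0, "roll": 0},
    {"gripper": 100, "x": 0.03, "y": 0.002, "z": 0, "roll": 0},
    {"gripper": 100, "x": 0.036, "y": 0.002, "z": 0, "roll": 0},
    {"gripper": 100, "x": 0.042, "y": 0.003, "z": 0, "roll": 0},
    {"gripper": 100, "x": 0.048, "y": 0.003, "z": 0, "roll": 0},
  ],
)

```text
clock: 39.8
ee_pos: [436.2, 256.5, 65.1]
eef_rot: [0.105, -3.131, 0.004]
force: [-9.2, -1.2, 6.1]
opening: 92.0
finger_force: 5.0
```

```bash
python3 - <<'E'
from h import *
o=observe();print(o["ee_pos"],o["force"])
im,o=look()
E
```

```text
[436.1993998  256.51899241  65.10930477] [-9.17793564 -1.21668359  6.09817629]
slab ((505.1049499511719, 267.98736572265625), (113.03866577148438, 217.8511505126953), 3.761366128921509)
glass ((650.068603515625, 267.24676513671875), (147.67501831054688, 247.74075317382812), 3.7490646839141846)
board ((519.1561889648438, -304.6714172363281), (139.70358276367188, 337.593017578125), 86.77197265625)
green [(149.7, 215.4, array([509.1, 264.9]), array([505.6, 257.2])), (174.9, 214.6, array([509.3, 198.6]), array([505.8, 192.7]))]
rings []
```

Emit:
step_arm(
  steps=[
    {"gripper": 100, "x": 0.006, "y": 0, "z": 0.001, "roll": 0},
    {"gripper": 100, "x": 0.012, "y": 0, "z": 0.001, "roll": 0},
    {"gripper": 100, "x": 0.018, "y": 0, "z": 0.001, "roll": 0},
    {"gripper": 100, "x": 0.024, "y": 0, "z": 0.001, "roll": 0},
    {"gripper": 100, "x": 0.03, "y": 0, "z": 0.001, "roll": 0},
    {"gripper": 100, "x": 0.036, "y": 0, "z": 0.001, "roll": 0},
    {"gripper": 100, "x": 0.042, "y": 0, "z": 0.001, "roll": 0},
    {"gripper": 100, "x": 0.048, "y": 0, "z": 0.001, "roll": 0},
  ],
)

```text
clock: 40.65
ee_pos: [484.5, 257.1, 65.5]
eef_rot: [0.106, -3.133, 0.002]
force: [-5.6, 0.7, -1.2]
opening: 91.7
finger_force: 3.1
```

Emit:
step_arm(
  steps=[
    {"gripper": 100, "x": 0.006, "y": 0, "z": 0, "roll": 0},
    {"gripper": 100, "x": 0.012, "y": 0, "z": 0, "roll": 0},
    {"gripper": 100, "x": 0.018, "y": 0, "z": 0, "roll": 0},
    {"gripper": 100, "x": 0.024, "y": 0, "z": 0, "roll": 0},
    {"gripper": 100, "x": 0.03, "y": 0, "z": 0, "roll": 0},
    {"gripper": 100, "x": 0.036, "y": 0, "z": 0, "roll": 0},
    {"gripper": 100, "x": 0.042, "y": 0, "z": 0, "roll": 0},
    {"gripper": 100, "x": 0.048, "y": 0, "z": 0, "roll": 0},
  ],
)

```text
clock: 41.45
ee_pos: [532.5, 257.2, 65.5]
eef_rot: [0.106, -3.133, 0.002]
force: [-6.2, -0.7, 0.2]
opening: 91.9
finger_force: 3.3
```

```bash
python3 - <<'E'
from h import *
o=observe();print(o["ee_pos"],o["force"])
im,o=look()
E
```

```text
[532.54555655 257.19066864  65.498212  ] [-6.18256642 -0.6507132   0.24151374]
slab ((604.2206420898438, 229.72247314453125), (112.27293395996094, 140.18807983398438), 3.8889501094818115)
glass ((649.7047729492188, 267.289306640625), (148.5956268310547, 247.7563018798828), 3.689671277999878)
board ((519.1561889648438, -304.6714172363281), (139.70358276367188, 337.593017578125), 86.77197265625)
green [(153.0, 178.7, array([607.1, 256.5]), array([600.9, 249.1])), (174.5, 177.3, array([609.2, 199.2]), array([602.9, 193.3]))]
rings []
```

Emit:
step_arm(
  steps=[
    {"gripper": 100, "x": 0.006, "y": 0, "z": 0, "roll": 0},
    {"gripper": 100, "x": 0.012, "y": 0, "z": 0, "roll": 0},
    {"gripper": 100, "x": 0.018, "y": 0, "z": 0, "roll": 0},
    {"gripper": 100, "x": 0.024, "y": 0, "z": 0, "roll": 0},
    {"gripper": 100, "x": 0.03, "y": 0, "z": 0, "roll": 0},
    {"gripper": 100, "x": 0.036, "y": 0, "z": 0, "roll": 0},
    {"gripper": 100, "x": 0.041, "y": 0, "z": 0, "roll": 0},
    {"gripper": 100, "x": 0.044, "y": 0, "z": 0, "roll": 0},
  ],
)

```text
clock: 42.3
ee_pos: [577.2, 257.2, 65.7]
eef_rot: [0.106, -3.134, 0.001]
force: [-8.1, -0.1, 0.7]
opening: 91.6
finger_force: 3.5
```

Emit:
step_arm(
  steps=[
    {"gripper": 100, "x": 0, "y": 0, "z": 0, "roll": 0},
    {"gripper": 100, "x": -0.01, "y": 0, "z": 0, "roll": 0},
    {"gripper": 100, "x": -0.03, "y": 0, "z": 0, "roll": 0},
    {"gripper": 100, "x": -0.06, "y": 0, "z": 0.04, "roll": 0},
    {"gripper": 100, "x": -0.09, "y": 0, "z": 0.08, "roll": 0},
    {"gripper": 100, "x": -0.12, "y": 0, "z": 0.1, "roll": 0},
    {"gripper": 100, "x": -0.16, "y": 0, "z": 0.1, "roll": 0},
    {"gripper": 100, "x": -0.19, "y": 0, "z": 0.1, "roll": 0},
  ],
)

```text
clock: 43.1
ee_pos: [388.4, 257.7, 168.7]
eef_rot: [-0.105, 3.135, 0.002]
force: [0.0, 0.1, 0.3]
opening: 91.8
finger_force: 0.0
```

Emit:
step_arm(
  steps=[
    {"gripper": 100, "x": -0.03, "y": -0.04, "z": 0, "roll": 0},
    {"gripper": 100, "x": -0.03, "y": -0.08, "z": 0, "roll": 0},
    {"gripper": 100, "x": -0.03, "y": -0.12, "z": 0, "roll": 0},
    {"gripper": 100, "x": -0.03, "y": -0.16, "z": 0, "roll": 0},
    {"gripper": 100, "x": -0.03, "y": -0.2, "z": 0, "roll": 0},
    {"gripper": 100, "x": -0.03, "y": -0.2, "z": 0, "roll": 0},
    {"gripper": 100, "x": -0.03, "y": -0.2, "z": 0, "roll": 0},
  ],
)

```text
clock: 43.8
ee_pos: [359.7, 56.8, 167.8]
eef_rot: [-0.101, 3.137, -0.001]
force: [-0.2, -0.0, 0.5]
opening: 92.0
finger_force: 0.0
```

```bash
python3 - <<'E'
from h import *
o=observe();print(o["ee_pos"],o["force"])
im,o=look()
c=im[110:280,80:400]
d=camera("scene")[130:300,110:430]
f=lambda x:cv2.resize(np.clip(x.astype(float)*1.5,0,255).astype(np.uint8),(560,298),interpolation=cv2.INTER_CUBIC)
cv2.imwrite("pics/g10.png",np.vstack([f(c),f(d)])[...,::-1])
E
```

```text
[359.69127771  56.7824865  167.75163362] [-0.2326608  -0.0224756   0.48340857]
slab ((643.6832885742188, 268.5618896484375), (118.2843017578125, 217.6779022216797), 3.859893560409546)
glass ((649.7591552734375, 266.86212158203125), (148.40640258789062, 248.4528350830078), 3.7649011611938477)
board ((518.8604125976562, -304.6646728515625), (139.70379638671875, 338.1834411621094), 86.77547454833984)
green [(119.2, 166.3, array([643.3, 346.8]), array([636.1, 336.8])), (146.9, 163.6, array([648.5, 272.9]), array([641.1, 265. ])), (174.2, 160.7, array([654.5, 199.7]), array([647. , 193.8]))]
rings []
```

View pics/g10.png

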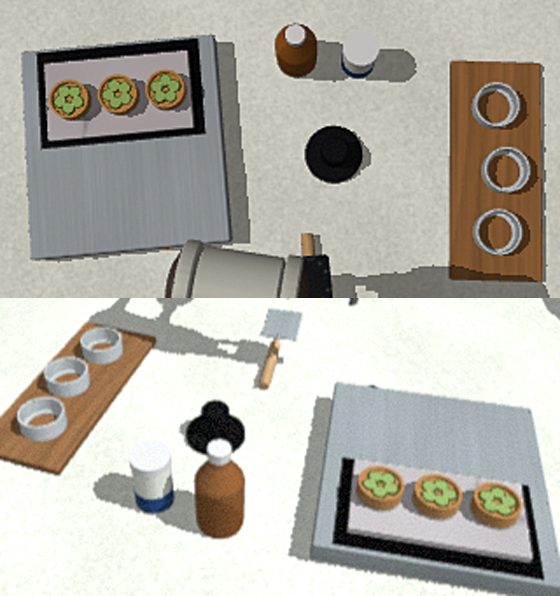

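The slab lies square on the glass, about 6 mm (x) and 2 mm (y) off centre. The three tarts stand on it, the tins are flat on the board, and the salt and oil are untouched.

```bash
python3 -c "
from bench import *
print(close_job())"
```

```text
the job is handed in; nothing more can be done
None
```

I turned out all three tarts and stood them on the slab, slid the slab square onto the dark glass, laid the empty tins flat on the board and handed the job in at about 44 s; `close_job()` returned no verdict.

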